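Draw the cartridge from the deep well with sprung tongs

TASK

Carry the tongs by their black handle from the grey stand, hang them in the mouth of the metal well and let go; then take them again by the two orange spring levers, squeeze to grip the red-knobbed cartridge by its neck deep in the well, and draw it out. Stand it upright on the green disc, the empty place in the blue lane, without dropping it, touching it with the gripper itself or disturbing the blue-knobbed cartridges there; finally hang the tongs in the empty well again and let go of them.

Things in the scene. Friction and masses are not known exactly. Their poses are not given: they have to be found in the camera images.
- tongs: Sprung parallel tongs, 155 mm tall, 0.12 kg. Origin: centre of the underside of the steel collar (68 in y, 32 in x, 5 thick), which rests by its ends on a rim while the jaws hang below through the mouth; z up to the handle, y the line along which the jaws close (a half turn is the same). A mouth takes them only with the tongs' y along the mouth's y.
- tongs_handle (a point): centre of the tongs' black fixed handle, 58 mm above the collar's underside; 13 mm thick in the tongs' x, 20 wide in y, 26 tall. Gripped across x.
- tongs_levers (a point): midway between the two orange levers, 34 mm above the collar's underside. Levers: 24 mm wide (x), 18 to 52 mm above the collar's underside, outer faces 54 mm apart when free, 38 mm when the jaws are shut on a cartridge's neck. Squeezed together along y. Handle top is 36 mm above this point, collar top 29 mm below.
- jaw_l (a joint): inward travel of one jaw with its lever, m: 0 open, 0.008 shut on a neck, 0.0105 stop; both jaws move alike. Springs push back with 5 N a lever at 0, 10 N at 0.008. Below 0.003 (levers over 48 mm apart) the feet are clear of a knob; with the levers held 49 to 52 mm apart the tongs are empty yet still held firmly by spring and friction.
- tongs_tips (a point): midway between the jaws' inward-pointing feet, 80 mm below the collar's underside; feet 8 mm tall, 12 wide (x), 28 mm apart when open, so they pass over a knob, and shut round the neck they hold the cartridge under its knob. Jaws are 45 mm apart over their outsides when open and end 84 mm below the collar's underside.
- stand: Grey fixed parking stand; the tongs start in it. Origin: centre of its underside. Socket 64 (y) x 46 (x) mm, 130 mm tall, with two upright cheeks at y = +-41 mm (6 thick, up to 166 mm high: lift the jaws over them) that leave no room for fingers beside the levers.
- well_mouth (a point): centre of the well's open mouth, 130 mm above the worktop. Mouth opening 52 (y) x 34 (x) mm, walls 6 mm thick, axes as the well's. The tongs hang properly when their origin is at this point, upright.
- well: Metal (aluminium) fixed well, 64 (y) x 46 (x) mm outside, 130 mm tall, on a foot plate 100 (y) x 80 (x) mm, with a blue band below the rim. Origin: centre of its underside, z up. Inner floor 6 mm up; ribs up to 36 mm high centre the cartridge. When the tongs hang in it, their open feet stand beside the cartridge's neck.
- cartridge: The cartridge to be drawn out, 0.1 kg, starts standing on the well's floor; total height 64: white body 28 in diameter and 36 tall, then a thin steel neck 12 in diameter from height 36 to 52, then a red knob 18 in diameter from height 52 to 64. Origin: centre of its underside, z up.
- lane: Blue fixed low tray (lane), 200 mm long in y, 52 wide in x, rim 16 mm high, floor 4 mm up; three places 60 mm apart along its y. Origin: centre of its underside.
- empty_place: Flat green disc 25 mm in diameter on the lane's floor, marks the empty place (any one of the three). Origin: its centre on the floor of the lane.
- spare_a: Blue-knobbed cartridge standing in the lane; total height 64: white body 28 in diameter and 36 tall, then a thin steel neck 12 in diameter from height 36 to 52, then a blue knob 18 in diameter from height 52 to 64. Origin: centre of its underside, z up.
- spare_b: Blue-knobbed cartridge standing in the lane, like spare_a.
There are look-alikes about, which are no part of the job. Of the things like the tongs, leave any that is turquoise or yellow; of the rest the smaller one is meant.

How it is judged (in metres and radians):
On the way, in this order (a step that is already met when the one before it is completed fails the run):
1. the tongs hang in the mouth of the well, let go, the cartridge still inside (distance between tongs and well_mouth below 0.008 m and angle between tongs's own z axis and vertical below 0.07 rad and contact force between the fingers and tongs below 0.05 N and distance between cartridge and well below 0.02 m), for 0.2 s.
2. the tongs hold the cartridge above the well (contact force between tongs and cartridge above 0.5 N and height (world z) of cartridge above 0.131 m), for 0.1 s.
3. the cartridge stands in the empty place, let go by the tongs (horizontal distance between cartridge and empty_place below 0.014 m and angle between cartridge's own z axis and vertical below 0.1 rad and z of cartridge in the frame of lane below 0.008 m and contact force between tongs and cartridge below 0.05 N), for 0.2 s.
At the end, for the whole second after the job is handed in: Cartridge upright (0.1 rad) on the lane floor within 14 mm of the disc centre, clear of the tongs; both blue-knobbed cartridges upright, moved under 20 mm; tongs hang upright (0.07 rad) in the well, origin within 8 mm of the mouth centre; tongs and cartridge at rest (all of step 3 and distance between tongs and well_mouth below 0.008 m and angle between tongs's own z axis and vertical below 0.07 rad and linear speed of each of cartridge, tongs below 0.02 m/s and angle between each of spare_a, spare_b's own z axis and vertical below 0.1 rad and distance of each of spare_a, spare_b from where it was at the start of the episode below 0.02 m); the robot touches nothing.
It fails at once if the gripper's fingers touch the cartridge (contact force between the fingers and cartridge above 0.5 N).
It fails at once if the cartridge is dropped (touched by nothing while more than 30 mm above the worktop) (height (world z) of cartridge above 0.03 m and contact force between anything else and cartridge below 0.01 N).
It fails at once if a blue-knobbed cartridge is upset (angle between any of spare_a, spare_b's own z axis and vertical above 0.5 rad).
It also fails if it takes over 64 s, if anything falls off the work surface, if the arm or the gripper's body presses on something with over 40 N, if the wrist force passes 120 N, or if a joint passes its speed limit or range.

ROBOT

A 6-joint arm with a two-finger parallel gripper is mounted at the origin on a cart in front of the work surface, level with it; the furniture and walls round the work are solid. World frame = base frame: x ahead of the robot, y to its left, z up, the work surface at z = 0. Lengths are in m, angles in degrees, forces in N, time in s.
With the tool pointing down it reaches from about 0.425 to 0.95 m from the base axis. Payload 14.7 kg.
Tool frame: the origin (TCP) lies at the very end of the fingers, on their centre line; the grasp point (between the pads) lies 19 mm behind it; z points along the fingers, y is the direction in which the jaws open and shut (so a half turn about z gives the same grasp; the last joint's range is limited). The gripper opens to 85 mm and grips with 20 to 120 N. Pads are 22 mm wide; open, the fingers measure 114 mm over their backs; the gripper's body (76 mm by 85 mm) begins 54 mm behind the grasp point. The pads swing forward as they close: fully open they stand 13 mm farther back than shut.
Start: joints at [60.47, 27.513, 91.461, -0, 61.026, -2.67], TCP at [0.294, 0.58, 0.231] pointing down, gripper open.
Joint ranges: [-157.49, 157.49], [-46.99, 117.5], [13.45, 153.17], [-89.5, 269.5], [5.16, 153.95], [-167.48, 167.48]. Speed limits (degrees/s): [108.29, 108.29, 136.94, 172.46, 172.46, 172.46].

INTERFACE

Orientations are given as a 3x3 rotation matrix whose columns are the frame's x, y, z axes.
In Python, from bench import bot gives the robot as it stands.
- The arm moves only by the tool step_arm, never from a script. Its argument "increments" is a list that holds one entry, the list of rows, each a list of 5 numbers: the opening, from -1 (shut) to 1 (fully open), then the shift along the world's x, y, z in mm, then the turn about the world's z in degrees. A call has exactly 8 rows; each row is the pose to reach, as a shift and turn from the pose commanded when the call began; what a row does not reach only later rows make up. A row lasts 1/8 s, in which the tool goes at most 62.5 mm and 10.7 degrees, less where a joint would pass 70% of its speed; a pose out of reach is approached as far as the arm can. A call with a gripper value outside its range is refused whole. The fingers move at their own pace and stop on an object; "force" is the grip in N (left out, the last holds). Time passes only in rows, so rows that repeat a pose let the fingers close, or fill a call up. It gives the time, the measured TCP pose, the force and the opening at its end, in the units of the state.
- bot.sense(): the state, without advancing time (a new reading comes with each control period).
- bot.get_image(name): name is "side" or "top"; returns the picture (384x512x3 uint8, red, green, blue); there is no depth.
- bot.calibration(name): a dict with "vertical_fov" (degrees; the focal length in pixels is half the picture's height over the tangent of half this angle, whatever the lens; pixels are square), "cx", "cy" (the principal point, pixels), "extrinsics" (4x4, takes a point from world to camera coordinates). Camera axes: x right, y up, looking along -z (the intrinsics and any distortion apply to the point x, -y, -z); pixel columns grow to the right and rows downward; lengths in m; the calibration is good to about 2 mm. A picture is of the moment at which its call begins. calibration takes no time and is no camera call.
- bot.sign_off(): hands the job in, once; it reports no verdict.
The state is a dict: "clock": time; "qpos": joint angles; "joint_vel": joint speeds; "tau": joint torques, N m; "tcp_pos": TCP position; "eef_rot": TCP orientation; "force": force on the tool from outside, world axes, zero at the start; "torque": the same for the moment, N m; "gripper_width": finger opening in m.
Only numpy, scipy, OpenCV 4.12 (cv2) and the standard library are available. Lean on these libraries where they do the work, as an engineer would, in place of code of your own. Each camera call takes 0.05 s, during which the arm holds its last target.

## Working session

There is one attempt and no reset: what is moved stays moved. The work goes in short steps, Python scripts to look and compute and a tool call to move; the robot and the scene stay as the last step left them, time stands still between calls to the robot, and variables do not carry over. Pictures are saved under pics/ and viewed, and the job is handed in when it is done.

Besides the shell and the picture viewer there is one more tool, called in YAML: its name, and indented under it one key for each argument. step_arm: Moves the arm, as the interface text tells. Its arguments: {"type":"object","properties":{"increments":{"type":"array"},"force":{"type":"number"}},"required":["increments"]}

```bash
mkdir -p pics; ls; python3 - <<'E'
from bench import bot
import cv2
print(bot.sense())
for n in("side","top"):
    c=bot.calibration(n); print(n,c)
    im=bot.get_image(n); cv2.imwrite(f"pics/{n}0.png",im[:,:,::-1])
E
```

```text
pics
{'clock': 0.0, 'qpos': array([ 6.04711975e+01,  2.75496416e+01,  9.14921220e+01,  3.31284886e-04,
        6.10250205e+01, -2.66901215e+00]), 'joint_vel': array([ 0.00768403, -0.06990344, -0.08719284, -0.01135388,  0.04189175,
        0.00625626]), 'tau': array([-5.21665861e-04, -9.50697184e+01, -4.30173290e+01, -3.37910915e-04,
        1.30167874e-02, -1.03583096e-05]), 'tcp_pos': array([0.29345423, 0.57955236, 0.23068539]), 'eef_rot': array([[-8.92113541e-01,  4.51810907e-01, -5.78881868e-04],
       [ 4.51811274e-01,  8.92112969e-01, -1.01170809e-03],
       [ 5.93272722e-05, -1.16410384e-03, -9.99999321e-01]]), 'force': array([ 0.48436414, -0.72994514, -0.01097643]), 'torque': array([ 0.00605433, -0.0230458 ,  0.00981845]), 'gripper_width': 0.08499502867009648}
side {'vertical_fov': 50.80311765583655, 'cx': 254.98005159490359, 'cy': 190.72535506356246, 'extrinsics': array([[-9.99884112e-01,  1.19034342e-02,  9.49058785e-03,
         6.03342994e-01],
       [ 1.02279085e-03, -5.69472769e-01,  8.22009562e-01,
        -1.63760256e-01],
       [ 1.51893681e-02,  8.21924007e-01,  5.69394599e-01,
        -1.32512477e+00],
       [ 0.00000000e+00,  0.00000000e+00,  0.00000000e+00,
         1.00000000e+00]])}
top {'vertical_fov': 43.0172085481784, 'cx': 259.968593148347, 'cy': 186.984861342324, 'extrinsics': array([[ 0.01164325, -0.99988735, -0.00947209, -0.11200023],
       [ 0.98207146,  0.00965235,  0.18826171, -0.60011574],
       [-0.18814907, -0.01149425,  0.98207322, -1.44634444],
       [ 0.        ,  0.        ,  0.        ,  1.        ]])}
```

View pics/side0.png

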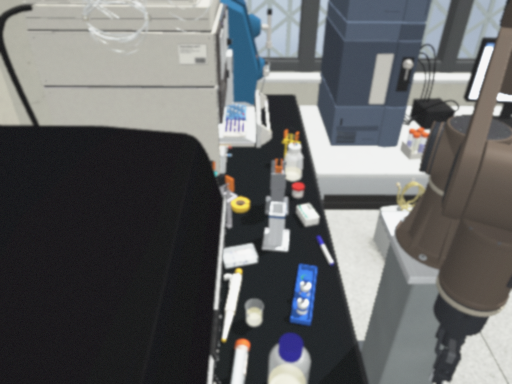

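View pics/top0.png

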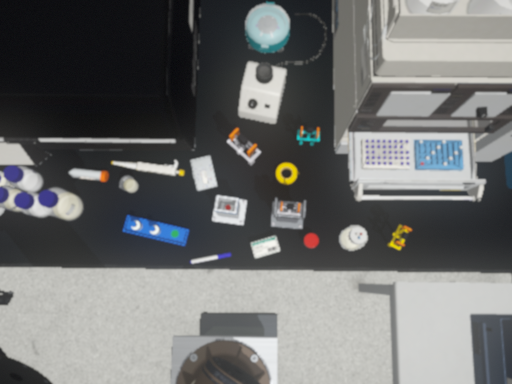

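```bash
python3 - <<'E'
import cv2
t=cv2.imread("pics/top0.png"); s=cv2.imread("pics/side0.png")
a=t[120:270,110:330]; cv2.imwrite("pics/topz.png",cv2.resize(a,None,fx=3.6,fy=3.6,interpolation=cv2.INTER_CUBIC))
a=s[120:340,205:345]; cv2.imwrite("pics/sidez.png",cv2.resize(a,None,fx=2.7*1,fy=2.7,interpolation=cv2.INTER_CUBIC))
E
```

```text
(no output)
```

View pics/topz.png

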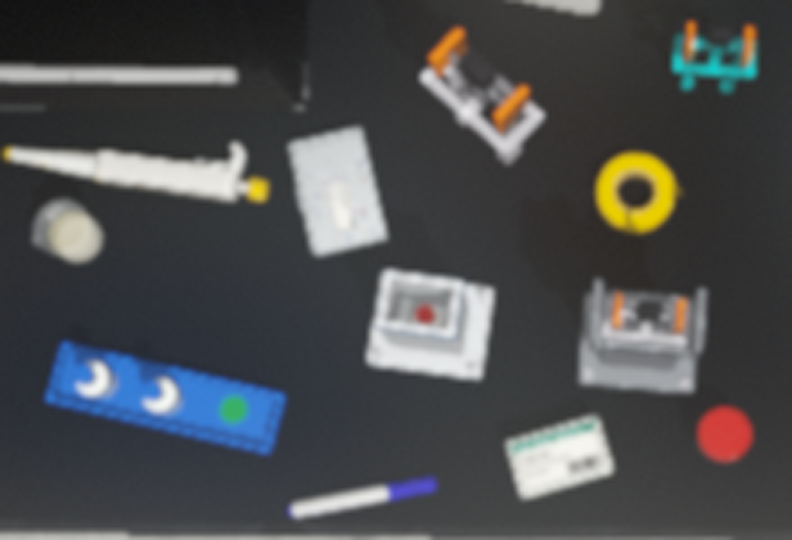

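View pics/sidez.png

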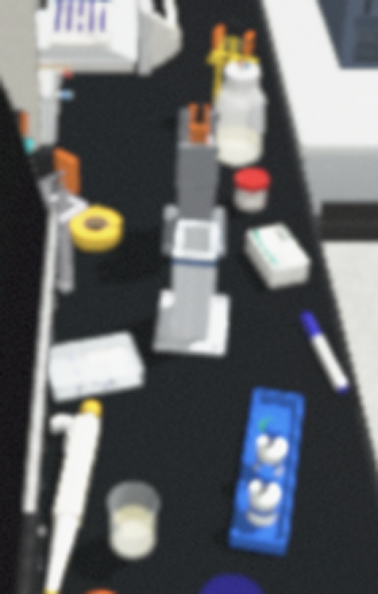

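```bash
cat > h.py <<'E'
import numpy as np, cv2
from bench import bot
def cam(n):
    c=bot.calibration(n); f=192/np.tan(np.radians(c["vertical_fov"]/2)); E=c["extrinsics"]
    return f,c["cx"],c["cy"],E[:3,:3],E[:3,3]
C={n:cam(n) for n in("side","top")}
def ray(n,u,v):
    f,cx,cy,R,t=C[n]; d=R.T@np.array([(u-cx)/f,-(v-cy)/f,-1]); return -R.T@t,d/np.linalg.norm(d)
def onz(n,u,v,z):
    o,d=ray(n,u,v); return o+d*(z-o[2])/d[2]
def proj(n,p):
    f,cx,cy,R,t=C[n]; q=R@np.asarray(p)+t; return np.array([cx+f*q[0]/-q[2],cy-f*q[1]/-q[2]])
def tri(u1,u2):
    o1,d1=ray("top",*u1);o2,d2=ray("side",*u2)
    A=np.c_[d1,-d2]; s=np.linalg.lstsq(A,o2-o1,rcond=None)[0]
    a=o1+s[0]*d1;b=o2+s[1]*d2; return (a+b)/2,np.linalg.norm(a-b)
def hsv(im): return cv2.cvtColor(im,cv2.COLOR_BGR2HSV)
def blobs(im,lo,hi,amin=3):
    m=cv2.inRange(hsv(im),lo,hi); n,l,s,c=cv2.connectedComponentsWithStats(m)
    return [(s[i,4],c[i].round(2),s[i,:4]) for i in range(1,n) if s[i,4]>=amin]
E
python3 - <<'E'
from h import *
t=cv2.imread("pics/top0.png"); s=cv2.imread("pics/side0.png")
for nm,im in(("top",t),("side",s)):
    print(nm)
    for col,lo,hi in(("orange",(5,140,120),(16,255,255)),("green",(50,100,60),(80,255,255)),("red",(170,120,80),(180,255,255)),("red0",(0,120,80),(4,255,255)),("blue",(98,120,80),(118,255,255))):
        print(col,[(b[0],b[1].tolist(),b[2].tolist()) for b in blobs(im,lo,hi)])
print([(-C[n][3].T@C[n][4]).round(3) for n in C])
print("tongs hdl top guess",onz("top",290.5,207,.18),"well",onz("top",229,207,.13),"disc",onz("top",175,233.6,.004))
E
```

```text
top
orange [(np.int32(63), [233.6, 132.87], [229, 127, 10, 13]), (np.int32(17), [301.24, 128.82], [300, 126, 4, 9]), (np.int32(19), [317.58, 129.47], [316, 127, 4, 8]), (np.int32(59), [251.34, 149.19], [247, 143, 10, 13]), (np.int32(74), [104.08, 176.05], [100, 171, 9, 11]), (np.int32(5), [281.0, 204.0], [281, 202, 1, 5]), (np.int32(14), [298.43, 207.07], [298, 204, 2, 8]), (np.int32(26), [407.23, 227.73], [403, 225, 9, 7]), (np.int32(23), [399.09, 243.09], [395, 240, 10, 7])]
green [(np.int32(29), [174.41, 233.28], [172, 231, 6, 6])]
red []
red0 [(np.int32(9), [227.67, 207.11], [226, 206, 4, 3]), (np.int32(201), [310.78, 239.86], [303, 232, 16, 16])]
blue [(np.int32(183), [508.7, 169.06], [505, 153, 7, 35]), (np.int32(1049), [156.33, 230.32], [122, 214, 68, 33])]
side
orange [(np.int32(90), [418.81, 132.47], [410, 127, 18, 10]), (np.int32(26), [285.31, 132.42], [284, 129, 4, 9]), (np.int32(31), [296.52, 135.13], [295, 131, 4, 9]), (np.int32(50), [277.78, 166.28], [275, 159, 7, 13]), (np.int32(5), [213.0, 165.0], [213, 163, 1, 5]), (np.int32(93), [229.69, 181.67], [225, 175, 9, 16]), (np.int32(84), [242.93, 341.88], [235, 338, 16, 10])]
green []
red []
red0 [(np.int32(96), [297.94, 185.82], [291, 182, 14, 9])]
blue [(np.int32(2454), [243.7, 49.87], [221, 0, 44, 104]), (np.int32(6), [235.0, 115.5], [234, 115, 3, 2]), (np.int32(988), [304.11, 293.21], [289, 263, 29, 63])]
[array([0.624, 0.989, 0.883]), array([ 0.319, -0.123,  1.532])]
tongs hdl top guess [ 0.52134633 -0.19322401  0.18      ] well [ 0.52701566 -0.01698711  0.13      ] disc [0.45959729 0.16029037 0.004     ]
```

```bash
python3 - <<'E'
from h import *
acc={}
for n in("top","side"):
    a=np.mean([bot.get_image(n).astype(np.float32) for _ in range(4)],0)[:,:,::-1]
    np.save(f"acc_{n}.npy",a); acc[n]=a.astype(np.uint8)
def z(n,x0,y0,x1,y1,f,out): cv2.imwrite(f"pics/{out}.png",cv2.resize(acc[n][y0:y1,x0:x1],None,fx=f,fy=f,interpolation=cv2.INTER_CUBIC))
z("top",205,190,310,240,7,"tz1"); z("side",250,145,320,260,5,"sz1")
z("top",115,205,200,255,8,"tz2")
E
```

```text
(no output)
```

View pics/tz1.png

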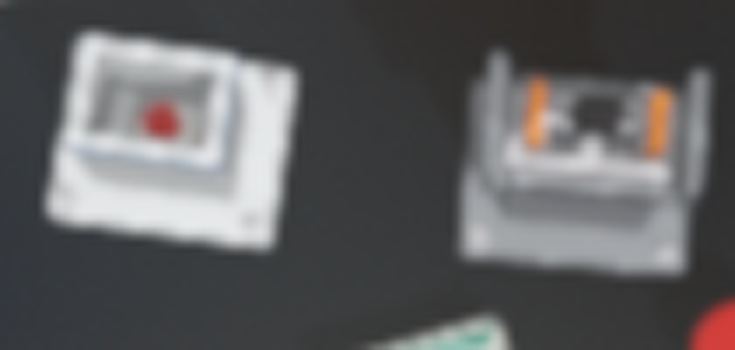

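View pics/sz1.png

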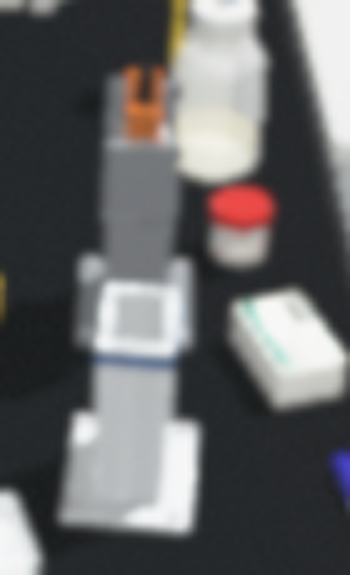

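View pics/tz2.png

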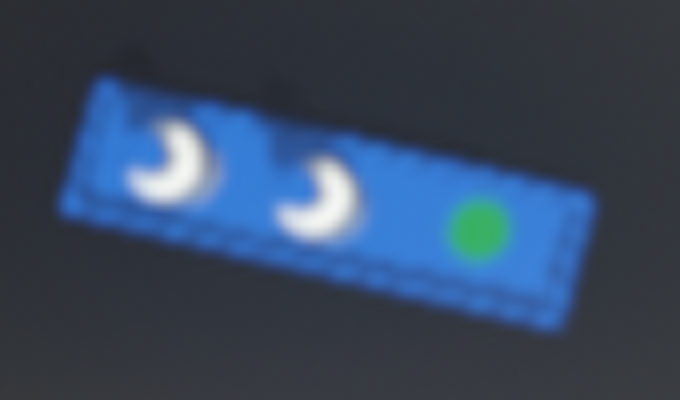

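```bash
python3 - <<'E'
from h import *
def px(x,y,f=7,x0=205,y0=190): return ((x+.5)/f-.5+x0,(y+.5)/f-.5+y0)
def quad(n,pts,z,**k):
    P=np.array([onz(n,*px(*p,**k),z) for p in pts]); c=P.mean(0)
    print(n,c.round(4),"sides",[round(np.linalg.norm(P[i]-P[(i+1)%4])*1000,1) for i in range(4)],
     "ang",[round(np.degrees(np.arctan2(*(P[(i+1)%4]-P[i])[[1,0]])),1) for i in range(4)])
quad("top",[(84,32),(243,56),(225,167),(68,153)],.13)
quad("top",[(84,32),(299,66),(273,250),(45,218)],.005)
k=dict(f=5,x0=250,y0=145)
quad("side",[(102,282),(179,284),(177,353),(95,352)],.13,**k)
for a,b in(((45,218),(273,250)),((462,255),(686,272)),((299,66),(273,250))):
    A=onz("top",*px(*a),.005);B=onz("top",*px(*b),.005); print((A+B)/2,np.linalg.norm(A-B),np.degrees(np.arctan2(*(B-A)[[1,0]])))
for p in ((536,115),(660,122)):
    print("lever",onz("top",*px(*p),.182))
# lane
k=dict(f=8,x0=115,y0=205)
quad("top",[(103,75),(600,193),(565,333),(57,215)],.016,**k)
print("disc",onz("top",*px(480,230,**k),.004))
E
```

```text
top [ 0.5354 -0.0101  0.13  ] sides [np.float64(67.3), np.float64(47.2), np.float64(65.5), np.float64(51.3)] ang [np.float64(-98.1), np.float64(172.0), np.float64(85.5), np.float64(-5.8)]
top [ 0.5369 -0.0097  0.005 ] sides [np.float64(99.2), np.float64(84.5), np.float64(103.9), np.float64(86.6)] ang [np.float64(-98.5), np.float64(173.0), np.float64(82.6), np.float64(-10.1)]
side [ 0.5358 -0.0054  0.13  ] sides [np.float64(48.6), np.float64(70.6), np.float64(49.4), np.float64(71.8)] ang [np.float64(177.5), np.float64(84.8), np.float64(-1.1), np.float64(-95.8)]
[ 0.49465286 -0.00329137  0.005     ] 0.10386392854625658 -97.39590236584577
[ 0.48332599 -0.18995488  0.005     ] 0.10067617745118403 -93.74639969357831
[ 0.5299204  -0.05994152  0.005     ] 0.08453481476936782 173.00117705121127
lever [ 0.52360746 -0.16693563  0.182     ]
lever [ 0.52128542 -0.21648894  0.182     ]
top [0.4691 0.2184 0.016 ] sides [np.float64(202.3), np.float64(55.7), np.float64(205.2), np.float64(57.1)] ang [np.float64(-102.7), np.float64(168.1), np.float64(77.7), np.float64(-14.7)]
disc [0.46048538 0.16170758 0.004     ]
```

step_arm:
  increments:
    - [[1,14,-48,5,-4],[1,29,-96,10,-8],[1,43,-145,15,-12],[1,57,-193,20,-16],[1,72,-241,25,-21],[1,86,-289,25,-25],[1,100,-337,25,-29],[1,115,-386,25,-33]]
  force: 30

```text
clock: 1.5
tcp_pos: [0.4089, 0.1924, 0.2566]
eef_rot: [[-0.5, 0.866, 0.001], [0.866, 0.5, 0.0], [-0.0, 0.001, -1.0]]
force: [1.0, 0.6, -0.5]
gripper_width: 0.0854
```

```bash
python3 - <<'E'
from h import *
print(onz("top",227.67,207.11,.067), onz("top",174.41,233.28,.004))
s=bot.sense();print(s['clock'],s['tcp_pos'],s['qpos'].round(1),np.degrees(np.arctan2(s['eef_rot'][1,1],s['eef_rot'][0,1])))
E
```

```text
[ 0.53600261 -0.00819439  0.067     ] [0.4605823  0.16219213 0.004     ]
1.5 [0.40894737 0.19242114 0.25656925] [ 21.4   9.8 114.5  -0.   55.7  -8.7] 30.025580223005004
```

step_arm:
  increments:
    - [[1,16,-55,0,-5],[1,33,-110,0,-10],[1,49,-165,0,-15],[1,65,-220,0,-20],[1,81,-275,0,-25],[1,98,-330,0,-30],[1,114,-384,0,-33.4],[1,114,-384,0,-33.4]]

```text
clock: 2.5
tcp_pos: [0.5235, -0.1937, 0.2561]
eef_rot: [[0.061, 0.998, 0.001], [0.998, -0.061, -0.001], [-0.001, 0.001, -1.0]]
force: [-0.6, 0.1, -0.9]
gripper_width: 0.0852
```

```bash
python3 - <<'E'
from h import *
s=bot.sense();print(s['clock'],s['tcp_pos'],s['qpos'].round(1),np.degrees(np.arctan2(s['eef_rot'][1,1],s['eef_rot'][0,1])),s['joint_vel'].round(1))
for n in("top","side"):
    im=bot.get_image(n)[:,:,::-1]; cv2.imwrite(f"pics/{n}1.png",im)
a=cv2.imread("pics/top1.png")[150:290,200:360];b=cv2.imread("pics/side1.png")[80:220,220:360]
cv2.imwrite("pics/c1.png",cv2.resize(np.hstack([a,b]),None,fx=2.6,fy=2.6,interpolation=cv2.INTER_CUBIC))
E
```

```text
2.5 [ 0.52350483 -0.19365981  0.25612   ] [-23.4  18.7 102.1  -0.   59.2 -19.9] -3.5048724736934282 [ 3.1 -1.7  3.3  1.   0.4  0.6]
```

View pics/c1.png

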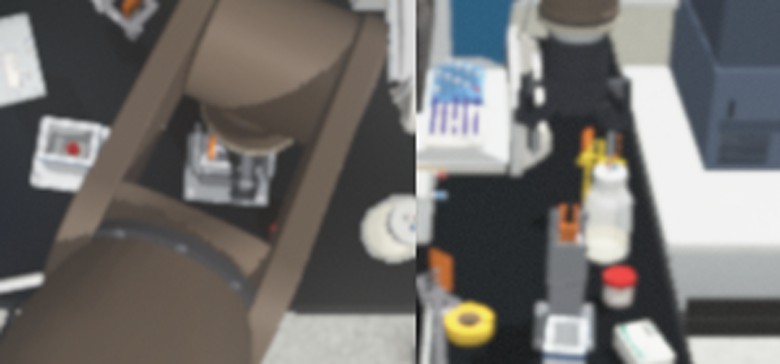

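step_arm:
  increments:
    - [[1,0,1,-20,0],[1,0,1,-40,0],[1,0,1,-60,0],[1,0,1,-75,0],[1,0,1,-86,0],[1,0,1,-86,0],[-1,0,1,-86,0],[-1,0,1,-86,0]]
  force: 40

```text
clock: 3.6
tcp_pos: [0.523, -0.1893, 0.1709]
eef_rot: [[0.057, 0.998, 0.001], [0.998, -0.057, -0.0], [-0.0, 0.001, -1.0]]
force: [-0.6, 0.1, 0.4]
gripper_width: 0.0521
```

step_arm:
  increments:
    - [[-1,0,0,0,0],[-1,0,0,0,0],[-1,0,0,0,0],[-1,0,0,0,0],[-1,0,0,0,0],[-1,0,0,0,0],[-1,0,0,0,0],[-1,0,0,0,0]]

```text
clock: 4.6
tcp_pos: [0.5227, -0.1892, 0.1705]
eef_rot: [[0.057, 0.998, 0.0], [0.998, -0.057, -0.0], [-0.0, 0.0, -1.0]]
force: [-1.7, 0.3, 6.6]
gripper_width: 0.0123
```

step_arm:
  increments:
    - [[-1,0,0,5,0],[-1,0,0,15,0],[-1,0,0,35,0],[-1,0,0,65,0],[-1,0,0,95,0],[-1,0,0,125,0],[-1,0,0,150,0],[-1,0,0,150,0]]

```text
clock: 5.6
tcp_pos: [0.5236, -0.1895, 0.3226]
eef_rot: [[0.057, 0.998, 0.004], [0.998, -0.057, -0.001], [-0.001, 0.004, -1.0]]
force: [-0.3, 0.6, -1.7]
gripper_width: 0.0127
```

```bash
python3 - <<'E'
from h import *
for n in("top","side"):
    im=bot.get_image(n)[:,:,::-1]; cv2.imwrite(f"pics/{n}2.png",im)
a=cv2.imread("pics/top2.png")[150:290,200:360];b=cv2.imread("pics/side2.png")[80:220,220:360]
cv2.imwrite("pics/c2.png",cv2.resize(np.hstack([a,b]),None,fx=2.6,fy=2.6,interpolation=cv2.INTER_CUBIC))
E
```

```text
(no output)
```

View pics/c2.png

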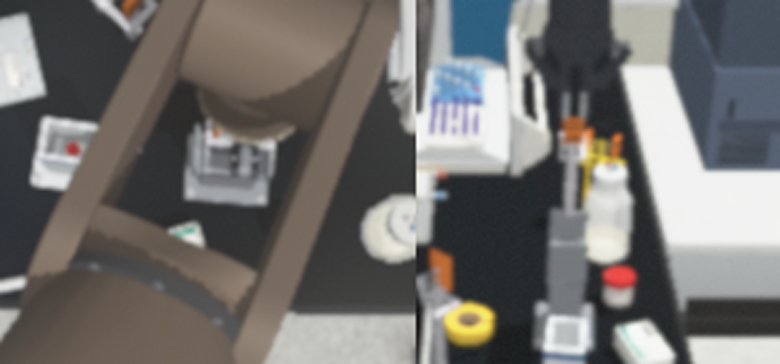

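step_arm:
  increments:
    - [[-1,1,10,0,0],[-1,3,40,0,-1],[-1,5,80,0,-2],[-1,7,120,0,-3],[-1,9,155,0,-4.2],[-1,11.5,178,-20,-4.2],[-1,11.5,183,-40,-4.2],[-1,11.5,183,-45,-4.2]]

```text
clock: 6.7
tcp_pos: [0.533, -0.0051, 0.2736]
eef_rot: [[0.129, 0.992, -0.003], [0.992, -0.129, 0.0], [-0.0, -0.003, -1.0]]
force: [0.1, -0.3, -1.0]
gripper_width: 0.0126
```

```bash
python3 - <<'E'
from h import *
s=bot.sense();print(s['clock'],s['tcp_pos'],s['qpos'].round(1),np.degrees(np.arctan2(s['eef_rot'][1,1],s['eef_rot'][0,1])))
for n in("top","side"):
    im=bot.get_image(n)[:,:,::-1]; cv2.imwrite(f"pics/{n}3.png",im)
a=cv2.imread("pics/top3.png")[160:260,180:280];b=cv2.imread("pics/side3.png")[130:270,230:330]
cv2.imwrite("pics/c3a.png",cv2.resize(a,None,fx=5,fy=5,interpolation=cv2.INTER_CUBIC))
cv2.imwrite("pics/c3b.png",cv2.resize(b,None,fx=4.2,fy=4.2,interpolation=cv2.INTER_CUBIC))
E
```

```text
6.7 [ 0.53299807 -0.0051311   0.27361861] [ -3.8  15.7 103.7   0.   60.8   3.6] -7.39776160928773
```

View pics/c3a.png

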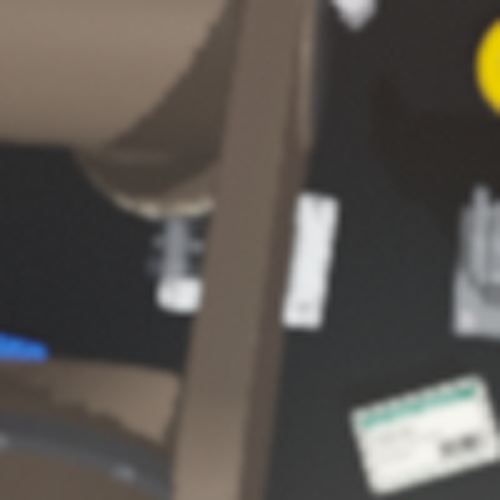

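View pics/c3b.png

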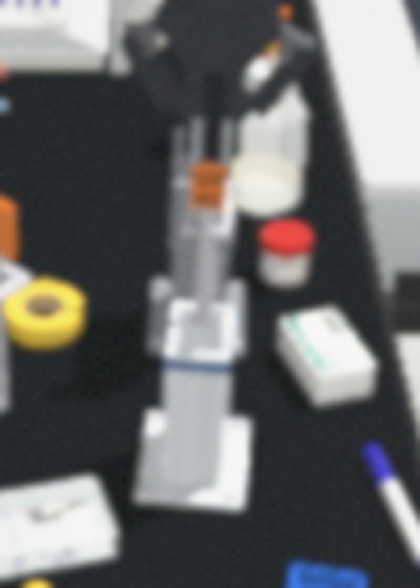

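step_arm:
  increments:
    - [[-1,1,0,0,0],[-1,1,0,0,0],[-1,1,0,-8,0],[-1,1,0,-14,0],[-1,1,0,-18,0],[-1,1,0,-22,0],[-1,1,0,-26,0],[-1,1,0,-28,0]]

```text
clock: 7.8
tcp_pos: [0.5351, -0.0061, 0.247]
eef_rot: [[0.13, 0.992, -0.0], [0.992, -0.13, 0.0], [-0.0, -0.0, -1.0]]
force: [0.6, -0.9, -0.5]
gripper_width: 0.0123
```

```bash
python3 - <<'E'
from h import *
s=bot.sense();print(s['clock'],s['tcp_pos'],s['force'],s['torque'],np.degrees(np.arctan2(s['eef_rot'][1,1],s['eef_rot'][0,1])))
E
```

```text
7.8 [ 0.53511418 -0.00611021  0.24703081] [ 0.55891488 -0.94940975 -0.50450504] [ 0.01070788  0.01889548 -0.01774937] -7.458346076287563
```

step_arm:
  increments:
    - [[-1,0,0,-10,0],[-1,0,0,-20,0],[-1,0,0,-30,0],[-1,0,0,-40,0],[-1,0,0,-48,0],[-1,0,0,-56,0],[-1,0,0,-64,0],[-1,0,0,-68,0]]

```text
clock: 8.8
tcp_pos: [0.535, -0.0061, 0.1788]
eef_rot: [[0.13, 0.992, -0.0], [0.992, -0.13, 0.0], [-0.0, -0.0, -1.0]]
force: [-0.2, 0.5, -0.1]
gripper_width: 0.0126
```

step_arm:
  increments:
    - [[-1,0,0,-2,0],[-1,0,0,-4,0],[-1,0,0,-6,0],[-1,0,0,-7,0],[-1,0,0,-8,0],[-1,0,0,-8,0],[-1,0,0,-8,0],[-1,0,0,-8,0]]

```text
clock: 9.8
tcp_pos: [0.5352, -0.0061, 0.1713]
eef_rot: [[0.13, 0.992, 0.0], [0.992, -0.13, -0.0], [-0.0, 0.0, -1.0]]
force: [0.5, 0.2, -1.5]
gripper_width: 0.0125
```

step_arm:
  increments:
    - [[-1,0,0,-1,0],[-1,0,0,-1,0],[1,0,0,-1,0],[1,0,0,-1,0],[1,0,0,-1,0],[1,0,0,-1,0],[1,0,0,-1,0],[1,0,0,5,0]]

```text
clock: 10.8
tcp_pos: [0.5348, -0.0061, 0.1762]
eef_rot: [[0.13, 0.992, -0.001], [0.992, -0.13, 0.0], [-0.0, -0.001, -1.0]]
force: [0.1, -0.3, -0.1]
gripper_width: 0.0853
```

step_arm:
  increments:
    - [[1,0,0,20,0],[1,0,0,45,0],[1,0,0,70,0],[1,0,0,70,10],[1,0,0,70,20],[1,0,0,70,30],[1,0,0,70,40],[1,0,0,70,50]]

```text
clock: 11.8
tcp_pos: [0.5352, -0.0061, 0.2467]
eef_rot: [[-0.68, 0.733, 0.0], [0.733, 0.68, -0.0], [-0.0, 0.0, -1.0]]
force: [0.7, -0.5, 0.2]
gripper_width: 0.0855
```

```bash
python3 - <<'E'
from h import *
s=bot.sense();print(s['clock'],s['tcp_pos'],s['gripper_width'],s['qpos'].round(1),np.degrees(np.arctan2(s['eef_rot'][1,1],s['eef_rot'][0,1])))
for n in("top","side"):
    im=bot.get_image(n)[:,:,::-1]; cv2.imwrite(f"pics/{n}4.png",im)
a=cv2.imread("pics/top4.png")[160:260,180:280];b=cv2.imread("pics/side4.png")[130:270,230:330]
cv2.imwrite("pics/c4a.png",cv2.resize(a,None,fx=5,fy=5,interpolation=cv2.INTER_CUBIC))
cv2.imwrite("pics/c4b.png",cv2.resize(b,None,fx=4.2,fy=4.2,interpolation=cv2.INTER_CUBIC))
E
```

```text
11.8 [ 0.53518879 -0.00613134  0.24673985] 0.08549803697122826 [ -3.9  17.4 105.5  -0.   57.1 -46.8] 42.86985832335924
```

View pics/c4a.png

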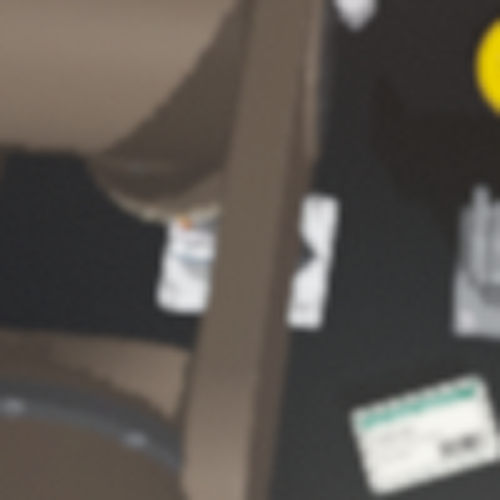

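View pics/c4b.png

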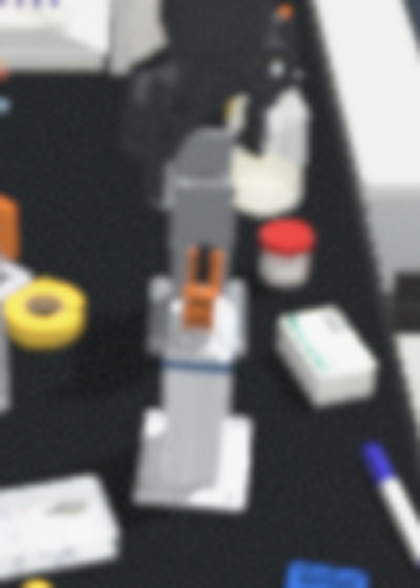

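step_arm:
  increments:
    - [[1,0,-1,0,10],[1,0,-2,0,20],[1,0,-2.8,0,30],[1,0,-2.8,0,39.6],[1,0,-2.8,-10,39.6],[1,0,-2.8,-30,39.6],[1,0,-2.8,-50,39.6],[1,0,-2.8,-70,39.6]]

```text
clock: 12.9
tcp_pos: [0.5349, -0.0089, 0.1752]
eef_rot: [[-0.99, 0.144, -0.0], [0.144, 0.99, 0.0], [0.0, -0.0, -1.0]]
force: [0.4, 1.4, -0.7]
gripper_width: 0.0855
```

```bash
python3 - <<'E'
from h import *
s=bot.sense();print(s['clock'],s['tcp_pos'],s['force'],s['qpos'].round(1),np.degrees(np.arctan2(s['eef_rot'][1,1],s['eef_rot'][0,1])))
for n in("top","side"):
    im=bot.get_image(n)[:,:,::-1]; cv2.imwrite(f"pics/{n}5.png",im)
a=cv2.imread("pics/top5.png")[160:260,180:280];b=cv2.imread("pics/side5.png")[160:260,230:330]
cv2.imwrite("pics/c5.png",cv2.resize(np.hstack([a,b]),None,fx=4,fy=4,interpolation=cv2.INTER_CUBIC))
E
```

```text
12.9 [ 0.53490184 -0.00887577  0.17519098] [ 0.4161833   1.35620794 -0.69654944] [ -4.2  22.3 109.9   0.   47.8 -85.9] 81.69336342066948
```

View pics/c5.png

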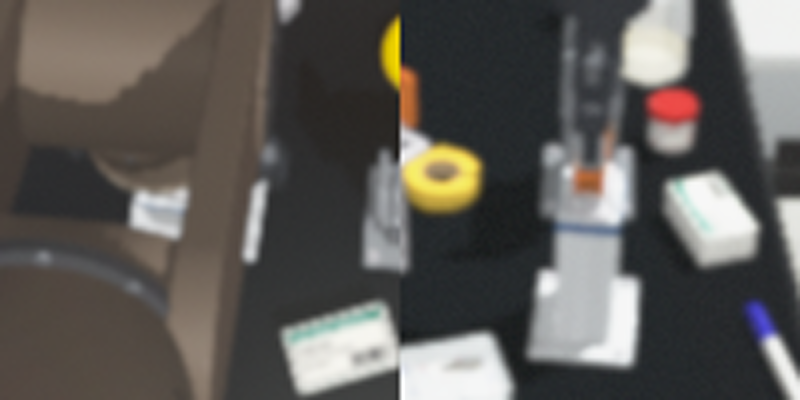

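step_arm:
  increments:
    - [[1,0,0,-10,0.7],[1,0,0,-20,0.7],[1,0,0,-26,0.7],[1,0,0,-29.5,0.7],[1,0,0,-29.5,0.7],[-1,0,0,-29.5,0.7],[-1,0,0,-29.5,0.7],[-1,0,0,-29.5,0.7]]
  force: 40

```text
clock: 14.0
tcp_pos: [0.536, -0.009, 0.1478]
eef_rot: [[-0.992, 0.125, 0.002], [0.125, 0.992, -0.0], [-0.002, 0.0, -1.0]]
force: [-7.2, -0.7, 51.2]
gripper_width: 0.0322
```

step_arm:
  increments:
    - [[-1,0,0,0,0],[-1,0,0,0,0],[-1,0,0,0,0],[-1,0,0,0,0],[-1,0,0,0,0],[-1,0,0,0,0],[-1,0,0,0,0],[-1,0,0,0,0]]

```text
clock: 15.0
tcp_pos: [0.536, -0.009, 0.1483]
eef_rot: [[-0.992, 0.125, 0.002], [0.125, 0.992, -0.0], [-0.002, 0.0, -1.0]]
force: [-4.6, 1.7, 24.1]
gripper_width: 0.0305
```

```bash
python3 - <<'E'
from h import *
s=bot.sense();print(s['clock'],s['tcp_pos'],s['force'],s['torque'],s['gripper_width'])
for n in("top","side"):
    im=bot.get_image(n)[:,:,::-1]; cv2.imwrite(f"pics/{n}6.png",im)
a=cv2.imread("pics/top6.png")[160:260,180:280];b=cv2.imread("pics/side6.png")[160:260,230:330]
cv2.imwrite("pics/c6.png",cv2.resize(np.hstack([a,b]),None,fx=4,fy=4,interpolation=cv2.INTER_CUBIC))
E
```

```text
15.0 [ 0.53596859 -0.00900518  0.14833871] [-4.62408655  1.67333396 24.08961788] [0.05565985 0.822053   0.0228518 ] 0.030531726059581127
```

View pics/c6.png

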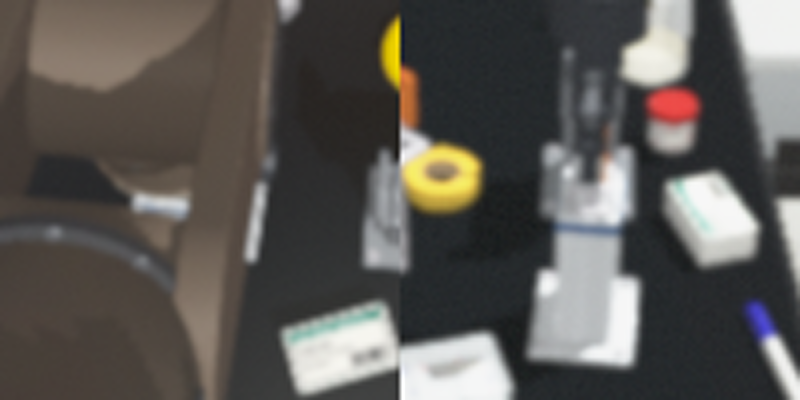

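```bash
python3 - <<'E'
from h import *
for k in(4,5,6):
    im=cv2.imread(f"pics/side{k}.png")
    for b in blobs(im,(5,120,110),(16,255,255)):
        if 255<b[1][0]<300 and 150<b[1][1]<240: print(k,b[0],b[1],b[2],onz("side",*b[1],.17))
print(proj("side",(.535,.018,.147)),proj("side",(.535,.018,.182)),proj("side",(.535,-.036,.147)),proj("side",(.535,-.036,.182)))
im=cv2.imread("pics/side0.png")
for b in blobs(im,(5,120,110),(16,255,255)):
    if 255<b[1][0]<300 and 150<b[1][1]<240: print(0,b[0],b[1],b[2],onz("side",*b[1],.17))
im=np.vstack([cv2.imread(f"pics/side{k}.png")[185:220,260:300] for k in(4,6)])
cv2.imwrite("pics/c7.png",cv2.resize(im,None,fx=8,fy=8,interpolation=cv2.INTER_CUBIC))
E
```

```text
4 88 [277.7 198.9] [274 190   9  17] [0.53657253 0.00204724 0.17      ]
5 23 [276.61 204.57] [274 203   6   4] [0.54145978 0.0306441  0.17      ]
[278.21216682 208.18839307] [278.71050278 198.77347097] [277.18988628 197.72932496] [277.6540369  188.48289943]
0 69 [278.22 165.23] [275 158   8  14] [ 0.52339533 -0.19402612  0.17      ]
```

View pics/c7.png

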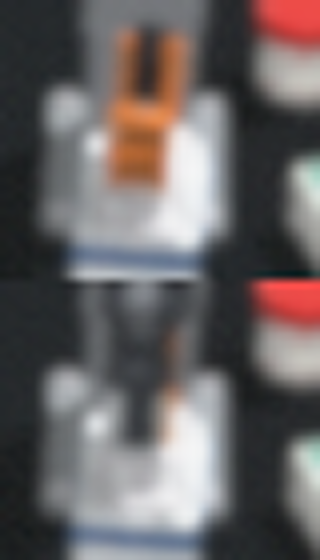

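step_arm:
  increments:
    - [[-1,0,0,0,0],[-1,0,0,0,0],[-1,0,0,0,0],[-1,0,0,0,0],[-1,0,0,0,0],[-1,0,0,0,0],[-1,0,0,0,0],[-1,0,0,0,0]]
  force: 20

```text
clock: 16.1
tcp_pos: [0.536, -0.009, 0.1484]
eef_rot: [[-0.992, 0.125, 0.002], [0.125, 0.992, -0.0], [-0.002, 0.0, -1.0]]
force: [-5.7, 0.1, 23.6]
gripper_width: 0.0309
```

```bash
python3 - <<'E'
from h import *
s=bot.sense();print(s['clock'],s['tcp_pos'],s['force'],s['torque'],s['gripper_width'])
im=bot.get_image("side")[185:220,260:300,::-1]
cv2.imwrite("pics/c8.png",cv2.resize(im,None,fx=12,fy=12,interpolation=cv2.INTER_CUBIC))
E
```

```text
16.1 [ 0.53599537 -0.00900325  0.14837261] [-5.72802252  0.06934046 23.59261144] [-0.01464877  0.79830043 -0.00749663] 0.030886533509536764
```

View pics/c8.png

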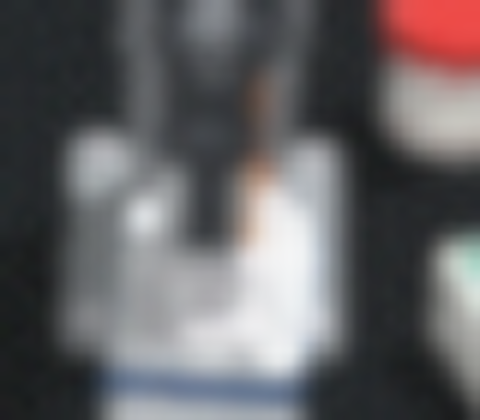

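step_arm:
  increments:
    - [[0.18,0,0,0,0],[0.18,0,0,0,0],[0.18,0,0,0,0],[0.18,0,0,0,0],[0.18,0,0,0,0],[0.18,0,0,0,0],[0.18,0,0,0,0],[0.18,0,0,0,0]]
  force: 40

```text
clock: 17.15
tcp_pos: [0.5352, -0.0089, 0.1468]
eef_rot: [[-0.992, 0.125, 0.0], [0.125, 0.992, -0.0], [-0.0, 0.0, -1.0]]
force: [0.1, -0.2, -1.7]
gripper_width: 0.0505
```

```bash
python3 - <<'E'
from h import *
s=bot.sense();print(s['clock'],s['tcp_pos'],s['force'],s['torque'],s['gripper_width'])
im=bot.get_image("side")[185:220,260:300,::-1]
cv2.imwrite("pics/c9.png",cv2.resize(im,None,fx=12,fy=12,interpolation=cv2.INTER_CUBIC))
E
```

```text
17.15 [ 0.53517976 -0.00891517  0.14681277] [ 0.06640788 -0.19429975 -1.67096122] [-0.09216547  0.01080701  0.04364567] 0.05046016646321352
```

View pics/c9.png

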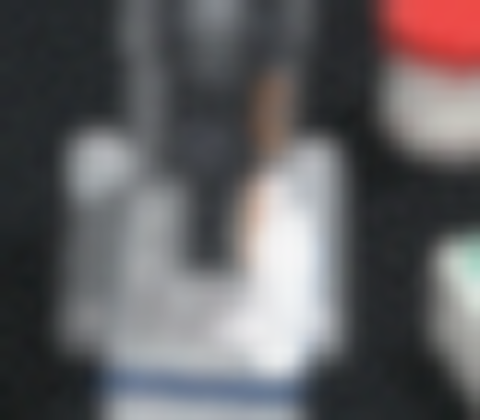

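step_arm:
  increments:
    - [[0.18,0,0,4,0],[0.18,0,0,8,0],[0.18,0,0,12,0],[0.18,0,0,15,0],[0.18,0,0,15,0],[0.18,0,0,15,0],[0.18,0,0,15,0],[0.18,0,0,15,0]]

```text
clock: 18.2
tcp_pos: [0.5351, -0.0089, 0.1617]
eef_rot: [[-0.992, 0.125, -0.0], [0.125, 0.992, 0.0], [0.0, -0.0, -1.0]]
force: [1.2, 0.2, -0.7]
gripper_width: 0.0504
```

```bash
python3 - <<'E'
from h import *
s=bot.sense();print(s['clock'],s['tcp_pos'],s['force'],s['torque'],s['gripper_width'])
F=[]
for i in range(4):
    a=bot.get_image("side"); F.append(bot.sense()['force'][2])
print(F)
im=a[175:225,260:300,::-1]
cv2.imwrite("pics/c10.png",cv2.resize(im,None,fx=11,fy=11,interpolation=cv2.INTER_CUBIC))
E
```

```text
18.2 [ 0.53508997 -0.00891046  0.16169387] [ 1.17450467  0.19362334 -0.69387945] [ 0.03001944 -0.01341467  0.08414084] 0.05036543367914138
[np.float64(-0.16007048968906645), np.float64(-0.2515641614254265), np.float64(-1.3134737687548586), np.float64(-1.1577167685183474)]
```

View pics/c10.png

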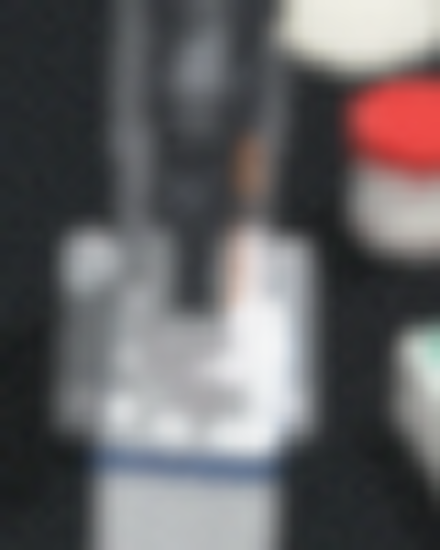

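step_arm:
  increments:
    - [[0.18,0,0,8,0],[0.18,0,0,16,0],[0.18,0,0,24,0],[0.18,0,0,30,0],[-1,0,0,30,0],[-1,0,0,30,0],[-1,0,0,30,0],[-1,0,0,30,0]]

```text
clock: 19.4
tcp_pos: [0.5351, -0.0089, 0.1916]
eef_rot: [[-0.992, 0.125, -0.0], [0.125, 0.992, -0.0], [0.0, -0.0, -1.0]]
force: [-0.0, 1.1, -1.4]
gripper_width: 0.0309
```

```bash
python3 - <<'E'
from h import *
s=bot.sense();print(s['clock'],s['tcp_pos'],s['force'],s['torque'],s['gripper_width'])
a=bot.get_image("side")
im=a[165:225,255:305,::-1]
cv2.imwrite("pics/c11.png",cv2.resize(im,None,fx=10,fy=10,interpolation=cv2.INTER_CUBIC))
E
```

```text
19.4 [ 0.53505294 -0.00893288  0.19159794] [-0.00478385  1.11415786 -1.36652855] [ 0.0091064  -0.03984864 -0.02711116] 0.030863741956056557
```

View pics/c11.png

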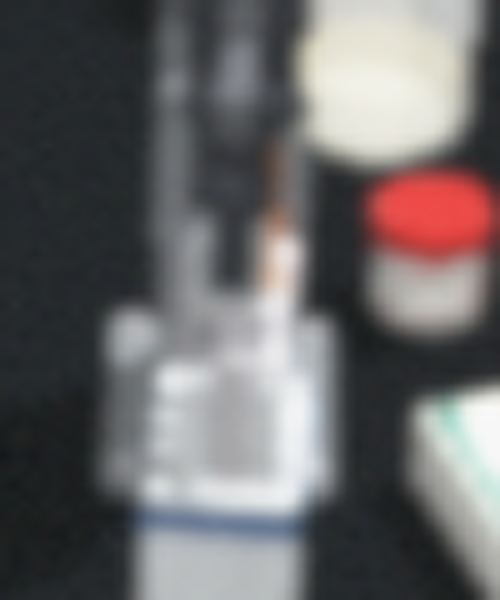

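step_arm:
  increments:
    - [[-1,0,0,10,0],[-1,0,0,25,0],[-1,0,0,40,0],[-1,0,0,55,0],[-1,0,0,70,0],[-1,0,0,85,0],[-1,0,0,98,0],[-1,0,0,105,0]]

```text
clock: 20.45
tcp_pos: [0.5354, -0.0089, 0.2978]
eef_rot: [[-0.992, 0.125, 0.001], [0.125, 0.992, -0.0], [-0.001, 0.0, -1.0]]
force: [-0.1, -0.1, -0.7]
gripper_width: 0.031
```

```bash
python3 - <<'E'
from h import *
s=bot.sense();print(s['clock'],s['tcp_pos'],s['force'],s['torque'],s['gripper_width'])
a=bot.get_image("side")
im=a[125:225,245:315,::-1]
cv2.imwrite("pics/c12.png",cv2.resize(im,None,fx=6,fy=6,interpolation=cv2.INTER_CUBIC))
E
```

```text
20.45 [ 0.53538251 -0.00892912  0.29775001] [-0.05352773 -0.08096424 -0.67685049] [-0.0364392  -0.00608901 -0.00167575] 0.030966155645130115
```

View pics/c12.png

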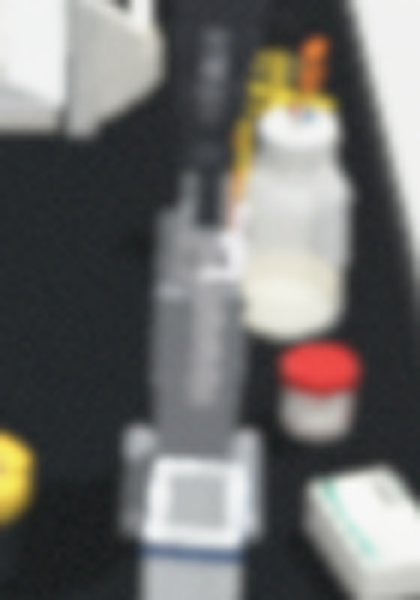

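step_arm:
  increments:
    - [[-1,-2,20,0,0],[-1,-3,50,0,0],[-1,-4,80,0,0],[-1,-5,105,0,0],[-1,-5,120,0,0],[-1,-5,120,0,0],[-1,-5,120,0,0],[-1,-5,120,0,0]]

```text
clock: 21.5
tcp_pos: [0.5302, 0.1104, 0.2968]
eef_rot: [[-0.992, 0.125, -0.0], [0.125, 0.992, -0.0], [0.0, -0.0, -1.0]]
force: [-0.3, -0.4, -1.4]
gripper_width: 0.0311
```

```bash
python3 - <<'E'
from h import *
s=bot.sense();print(s['clock'],s['tcp_pos'],s['force'],s['gripper_width'])
a=bot.get_image("side");b=bot.get_image("top"); np.save("s13.npy",a);np.save("t13.npy",b)
cv2.imwrite("pics/c13.png",cv2.resize(a[140:260,235:315,::-1],None,fx=5,fy=5,interpolation=cv2.INTER_CUBIC))
cv2.imwrite("pics/c13t.png",cv2.resize(b[160:260,160:260,::-1],None,fx=5,fy=5,interpolation=cv2.INTER_CUBIC))
E
```

```text
21.5 [0.53017385 0.11043782 0.2967604 ] [-0.25897789 -0.4105867  -1.35259854] 0.031136368118940595
```

View pics/c13.png

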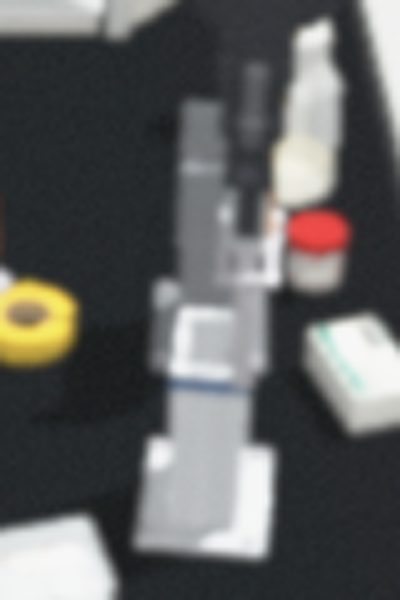

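View pics/c13t.png

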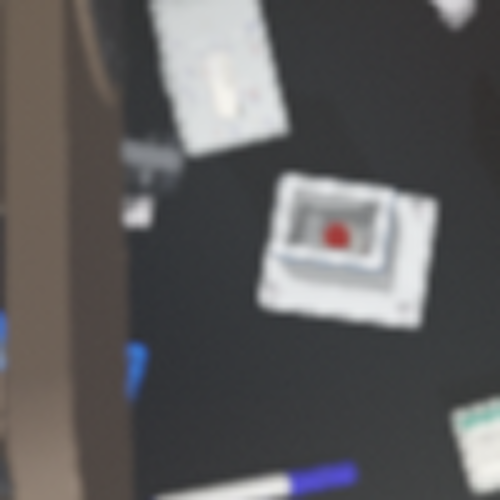

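```bash
python3 - <<'E'
from h import *
print("stand far top",proj("side",(.522,-.219,.182)),"near top",proj("side",(.524,-.165,.182)))
print("well far top",proj("side",(.532,-.036,.182)),"near bottom",proj("side",(.538,.018,.148)))
for f in("side0","side4"):
    im=cv2.imread(f"pics/{f}.png"); h=hsv(im)
    y0,y1=(152,176) if f=="side0" else (184,212)
    for c in(276,277,278,279,280,281): print(f,c,[(int(im[r,c,2])-int(im[r,c,0])) for r in range(y0,y1)])
# now
p=np.array([.5302,.1104,0])
for z in(.26,.27,.28,.29): print(z,proj("side",(.535,.1104+.034-.002,z)),proj("side",(.526,.1104-.034-.002,z)), proj("side",(.53,.108+.01,z-.084)))
t=np.load("t13.npy")[:,:,::-1]
for b in blobs(np.ascontiguousarray(t),(0,120,80),(4,255,255)): print(b)
E
```

```text
stand far top [278.34285836 158.49312337] near top [278.7052955  166.64723245]
well far top [278.62892897 188.48397971] near bottom [277.23120352 207.92329592]
side0 276 [-4, -5, -5, -7, -5, 14, 62, 101, 107, 98, 92, 86, 86, 108, 134, 130, 109, 100, 98, 92, 63, 30, 10, -2]
side0 277 [-5, -2, -5, -5, -4, 10, 50, 85, 91, 83, 78, 71, 72, 100, 135, 139, 122, 116, 112, 105, 70, 31, 11, -2]
side0 278 [-3, -6, -5, -4, -3, 0, 19, 43, 46, 40, 36, 32, 37, 73, 115, 129, 122, 116, 113, 107, 68, 27, 5, -4]
side0 279 [-6, -7, -5, -4, -6, -2, 7, 19, 24, 26, 30, 30, 37, 68, 107, 125, 120, 113, 109, 104, 67, 24, 1, -4]
side0 280 [-6, -3, -4, -3, -3, 3, 25, 48, 58, 61, 66, 66, 68, 85, 116, 129, 124, 108, 95, 93, 67, 29, 4, -4]
side0 281 [-4, -6, -4, -4, -3, 7, 44, 78, 85, 77, 81, 81, 77, 86, 107, 119, 110, 88, 68, 64, 57, 32, 10, -3]
side4 276 [-7, -6, -5, -3, 20, 60, 76, 69, 62, 62, 62, 61, 66, 92, 122, 137, 128, 107, 101, 120, 126, 105, 90, 66, 33, 9, -1, -2]
side4 277 [-6, -6, -6, -3, 9, 34, 43, 38, 33, 33, 30, 27, 36, 63, 102, 129, 129, 107, 100, 118, 124, 106, 91, 66, 34, 11, 0, -3]
side4 278 [-6
[... 312 characters left out ...]
143, 125, 86, 72, 75, 72, 66, 61, 52, 35, 13, 1, -2]
side4 281 [-6, -6, -6, -4, 11, 52, 90, 101, 101, 99, 101, 103, 106, 110, 117, 113, 80, 50, 37, 32, 24, 19, 17, 14, 9, 4, -1, -2]
0.26 [282.87275703 202.4806919 ] [284.45086431 187.75793542] [282.59239234 221.68200753]
0.27 [283.06123762 199.36792696] [284.63791651 184.72733893] [282.76794366 218.85723455]
0.28 [283.25178102 196.22109479] [284.82691127 181.66526919] [282.9452985  216.00344162]
0.29 [283.44442126 193.03963305] [285.01787903 178.57123335] [283.12448477 213.12017923]
(np.int32(10), array([227. , 206.8]), array([226, 205,   3,   4], dtype=int32))
(np.int32(199), array([310.86, 239.86]), array([303, 232,  16,  16], dtype=int32))
```

step_arm:
  increments:
    - [[0.18,1,-20,0,0],[0.18,2,-50,0,0],[0.18,3,-80,0,0],[0.18,4,-105,0,0],[0.18,5,-120,0,0],[0.18,5,-120,-15,0],[0.18,5,-120,-35,0],[0.18,5,-120,-50,0]]

```text
clock: 22.6
tcp_pos: [0.5346, -0.0084, 0.2452]
eef_rot: [[-0.992, 0.124, -0.001], [0.124, 0.992, 0.0], [0.001, 0.0, -1.0]]
force: [0.5, 0.3, -1.4]
gripper_width: 0.0506
```

step_arm:
  increments:
    - [[0.18,0,0,-5,0],[0.18,0,0,-15,0],[0.18,0,0,-28,0],[0.18,0,0,-42,0],[0.18,0,0,-56,0],[0.18,0,0,-70,0],[0.18,0,0,-80,0],[0.18,0,0,-85,0]]

```text
clock: 23.6
tcp_pos: [0.5357, -0.009, 0.1615]
eef_rot: [[-0.992, 0.125, 0.001], [0.125, 0.992, -0.0], [-0.001, 0.0, -1.0]]
force: [1.0, -0.3, 9.3]
gripper_width: 0.0503
```

```bash
python3 - <<'E'
from h import *
s=bot.sense();print(s['clock'],s['tcp_pos'],s['force'],s['torque'],s['gripper_width'])
a=bot.get_image("side")
cv2.imwrite("pics/c14.png",cv2.resize(a[165:225,250:310,::-1],None,fx=10,fy=10,interpolation=cv2.INTER_CUBIC))
E
```

```text
23.6 [ 0.53566444 -0.00896602  0.1614991 ] [ 0.99000544 -0.34946638  9.30483323] [ 0.07598465 -0.03090681  0.00564806] 0.05028698274454067
```

View pics/c14.png

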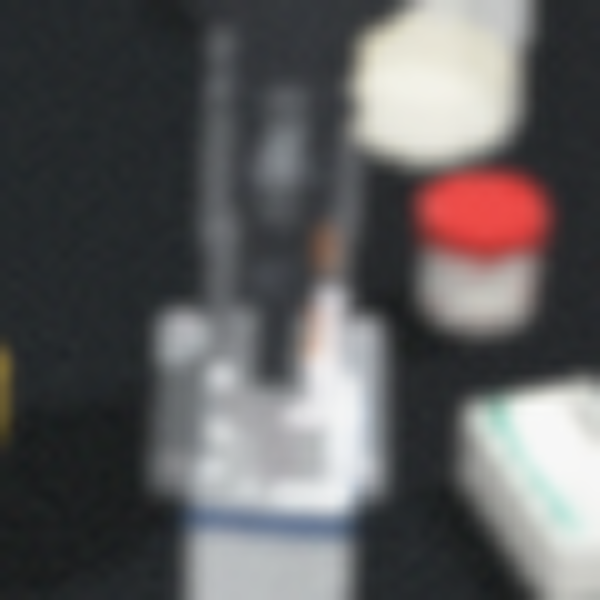

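step_arm:
  increments:
    - [[0.21,0,0,0,0],[0.23,0,0,0,0],[0.25,0,0,-3,0],[0.27,0,0,-6,0],[0.29,0,0,-9,0],[0.31,0,0,-12,0],[0.4,0,0,-12,0],[0.4,0,0,-12,0]]

```text
clock: 24.65
tcp_pos: [0.5352, -0.0089, 0.1498]
eef_rot: [[-0.992, 0.125, -0.0], [0.125, 0.992, 0.0], [0.0, 0.0, -1.0]]
force: [0.8, -0.7, -0.5]
gripper_width: 0.0599
```

```bash
python3 - <<'E'
from h import *
s=bot.sense();print(s['clock'],s['tcp_pos'],s['force'],s['torque'],s['gripper_width'])
a=bot.get_image("side")
cv2.imwrite("pics/c15.png",cv2.resize(a[165:225,250:310,::-1],None,fx=10,fy=10,interpolation=cv2.INTER_CUBIC))
E
```

```text
24.65 [ 0.53517581 -0.00892152  0.14981887] [ 0.80105977 -0.72642677 -0.53273781] [ 0.01527278  0.02904062 -0.0390306 ] 0.059874634326667044
```

View pics/c15.png

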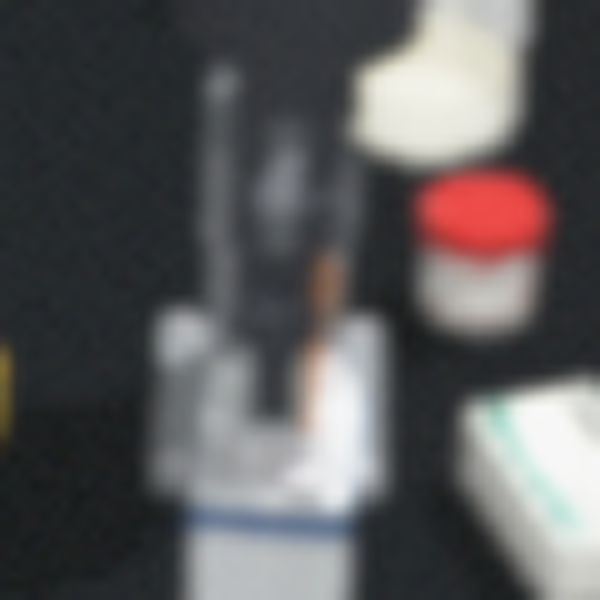

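step_arm:
  increments:
    - [[0,0,0,0,0],[0,0,0,0,0],[-0.1,0,0,0,0],[-0.15,0,0,0,0],[-0.2,0,0,0,0],[-0.2,0,0,0,0],[-0.2,0,0,0,0],[-0.2,0,0,0,0]]
  force: 20

```text
clock: 25.7
tcp_pos: [0.5357, -0.009, 0.151]
eef_rot: [[-0.992, 0.125, 0.002], [0.125, 0.992, -0.0], [-0.002, 0.0, -1.0]]
force: [-4.3, 0.4, 18.9]
gripper_width: 0.0351
```

```bash
python3 - <<'E'
from h import *
s=bot.sense();print(s['clock'],s['tcp_pos'],s['force'],s['torque'],s['gripper_width'])
E
```

```text
25.7 [ 0.535729   -0.00895362  0.15097729] [-4.27804192  0.3916036  18.93851336] [ 0.03148277  0.65807141 -0.05814359] 0.03509544305102106
```

step_arm:
  increments:
    - [[-0.2,0,0,2,0],[-0.2,0,0,4,0],[-0.2,0,0,6,0],[-0.2,0,0,9,0],[-0.2,0,0,12,0],[-0.2,0,0,14,0],[-0.2,0,0,14,0],[-0.2,0,0,14,0]]

```text
clock: 26.7
tcp_pos: [0.5351, -0.0089, 0.1637]
eef_rot: [[-0.992, 0.125, -0.0], [0.125, 0.992, -0.0], [0.0, -0.0, -1.0]]
force: [0.1, 0.1, -2.3]
gripper_width: 0.0349
```

```bash
python3 - <<'E'
from h import *
F=[];W=[];s=bot.sense();print(s['tcp_pos'],s['gripper_width'])
for i in range(10):
    a=bot.get_image("side"); s=bot.sense();F.append(s['force'][2]);W.append(s['gripper_width'])
print(np.mean(F),np.round(F,1),np.mean(W),s['clock'])
cv2.imwrite("pics/c16.png",cv2.resize(a[165:225,250:310,::-1],None,fx=10,fy=10,interpolation=cv2.INTER_CUBIC))
E
```

```text
[ 0.53508729 -0.00890852  0.16374111] 0.0348675437061324
-2.3002729368683474 [-3.1 -2.4 -2.8 -2.4 -1.5 -2.  -2.1 -2.  -2.9 -1.8] 0.034480130689819345 27.2
```

View pics/c16.png

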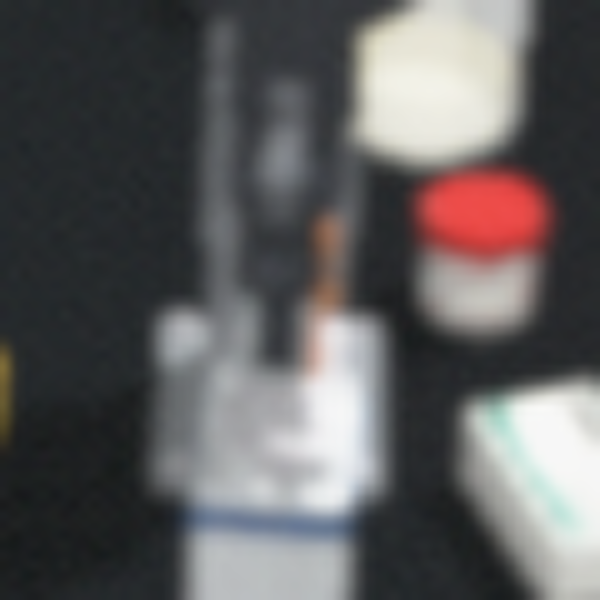

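step_arm:
  increments:
    - [[-0.2,0,0,10,0],[-0.2,0,0,28,0],[-0.2,0,0,50,0],[-0.2,0,0,75,0],[-0.2,0,0,100,0],[-0.2,0,0,125,0],[-0.2,0,0,145,0],[-0.2,0,0,155,0]]

```text
clock: 28.2
tcp_pos: [0.5355, -0.0089, 0.3204]
eef_rot: [[-0.992, 0.125, 0.002], [0.125, 0.992, -0.0], [-0.002, 0.0, -1.0]]
force: [0.3, 0.1, -2.8]
gripper_width: 0.0344
```

```bash
python3 - <<'E'
from h import *
F=[];W=[];s=bot.sense();print(s['tcp_pos'],s['gripper_width'],s['qpos'].round(1))
for i in range(3):
    a=bot.get_image("side"); s=bot.sense();F.append(s['force'][2]);W.append(s['gripper_width'])
print(np.round(F,1),W,s['clock'])
cv2.imwrite("pics/c17.png",cv2.resize(a[125:225,245:315,::-1],None,fx=6,fy=6,interpolation=cv2.INTER_CUBIC))
E
```

```text
[ 0.5354664  -0.0089367   0.32042222] 0.034370068817196966 [ -4.2  13.4  99.9   0.   66.6 -87. ]
[-0.9 -2.9 -3.6] [0.03469999572013973, 0.03458485172937711, 0.03459784292902025] 28.35
```

View pics/c17.png

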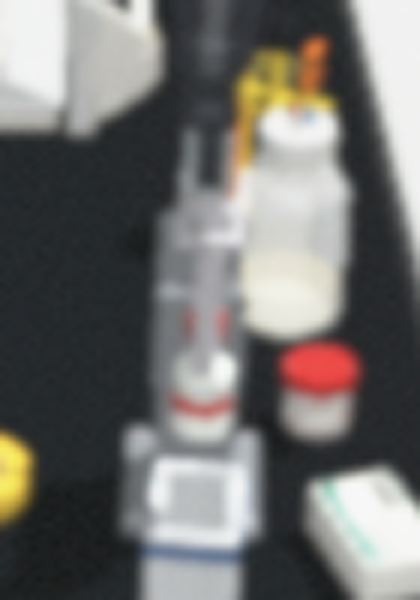

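step_arm:
  increments:
    - [[-0.2,-5,10,0,0],[-0.2,-15,32,0,0],[-0.2,-26,60,0,0],[-0.2,-39,88,0,0],[-0.2,-51,116,0,0],[-0.2,-63,143,0,0],[-0.2,-72,163,0,0],[-0.2,-75.5,170.4,0,0]]

```text
clock: 29.35
tcp_pos: [0.4585, 0.1626, 0.3182]
eef_rot: [[-0.992, 0.123, -0.001], [0.123, 0.992, -0.0], [0.001, -0.0, -1.0]]
force: [-0.1, 0.8, -2.3]
gripper_width: 0.0344
```

step_arm:
  increments:
    - [[-0.2,0,0,-5,0],[-0.2,0,0,-20,0],[-0.2,0,0,-40,0],[-0.2,0,0,-60,0],[-0.2,0,0,-78,0],[-0.2,0,0,-92,0],[-0.2,0,0,-100,0],[-0.2,0,0,-100,0]]

```text
clock: 30.35
tcp_pos: [0.4595, 0.1613, 0.2183]
eef_rot: [[-0.992, 0.125, -0.001], [0.125, 0.992, -0.0], [0.001, -0.0, -1.0]]
force: [0.9, 0.1, -1.5]
gripper_width: 0.0346
```

```bash
python3 - <<'E'
from h import *
s=bot.sense();print(s['clock'],s['tcp_pos'],s['gripper_width'],s['force'])
a=bot.get_image("side");b=bot.get_image("top")
cv2.imwrite("pics/c18.png",cv2.resize(a[190:330,260:340,::-1],None,fx=4.2,fy=4.2,interpolation=cv2.INTER_CUBIC))
cv2.imwrite("pics/c18t.png",cv2.resize(b[190:260,110:210,::-1],None,fx=6,fy=6,interpolation=cv2.INTER_CUBIC))
p=s['tcp_pos']
print(proj("side",(p[0],p[1],p[2]-.145)),proj("side",(.4605,.162,.004)))
E
```

```text
30.35 [0.45952675 0.16126652 0.21831365] 0.034624509574459804 [ 0.88753363  0.05732604 -1.54890172]
[306.75876851 259.60437205] [304.50336738 276.96250234]
```

View pics/c18.png

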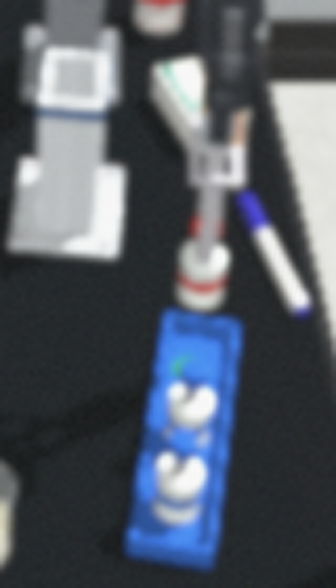

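View pics/c18t.png

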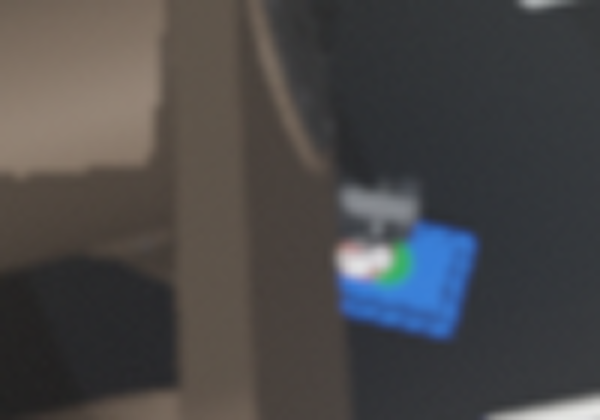

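```bash
python3 - <<'E'
from h import *
p=np.array([.4595,.1613,0])
for z in(.073,.1,.109,.137,.2): print(z,proj("top",p+[0,0,z]),proj("side",p+[0,0,z]))
a=bot.get_image("side");b=bot.get_image("top")
a=np.ascontiguousarray(a[:,:,::-1]);b=np.ascontiguousarray(b[:,:,::-1])
for n,im,(x0,y0,x1,y1) in(("side",a,(296,235,320,268)),("top",b,(166,222,182,245))):
    c=im[y0:y1,x0:x1]; h=hsv(c)
    w=(h[:,:,2]>150)&(h[:,:,1]<60); r=((h[:,:,0]<6)|(h[:,:,0]>172))&(h[:,:,1]>90)&(h[:,:,2]>80)
    for k,m in(("white",w),("red",r)):
        ys,xs=np.nonzero(m)
        if len(xs): print(n,k,len(xs),xs.mean()+x0,ys.mean()+y0,xs.min()+x0,xs.max()+x0,ys.min()+y0,ys.max()+y0)
cv2.imwrite("pics/c19.png",cv2.resize(a[225:275,285:330],None,fx=12,fy=12,interpolation=cv2.INTER_CUBIC))
E
```

```text
0.073 [170.50971185 231.46191665] [306.76045542 259.69312318]
0.1 [168.77160861 230.5588913 ] [307.55758156 252.68165005]
0.109 [168.17789285 230.25042838] [307.82813809 250.30185119]
0.137 [166.28283936 229.26586008] [308.68588061 242.75720002]
0.2 [161.73422422 226.90264325] [310.70911059 224.9609918 ]
side white 167 308.3353293413174 250.437125748503 303 313 235 262
side red 16 306.25 249.25 304 312 241 258
top white 43 170.2093023255814 232.93023255813952 166 175 231 235
```

View pics/c19.png

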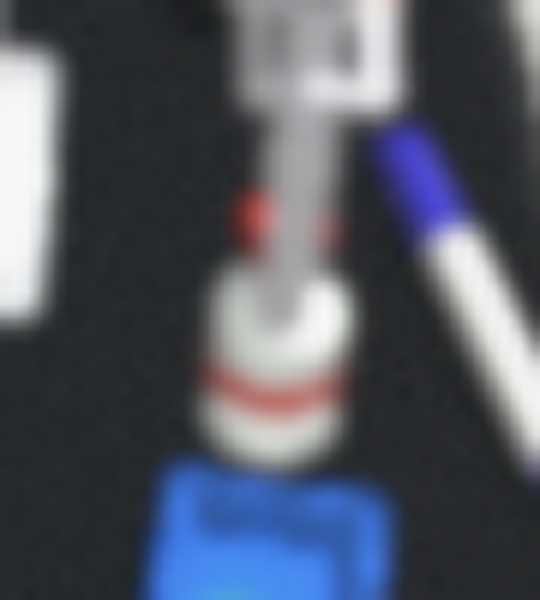

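step_arm:
  increments:
    - [[-0.2,0,0,-8,0],[-0.2,1,0.5,-20,0],[-0.2,1,0.5,-34,0],[-0.2,1,0.5,-46,0],[-0.2,1,0.5,-54,0],[-0.2,1,0.5,-58,0],[-0.2,1,0.5,-61,0],[-0.2,1,0.5,-63,0]]

```text
clock: 31.55
tcp_pos: [0.4608, 0.162, 0.1559]
eef_rot: [[-0.992, 0.125, 0.0], [0.125, 0.992, 0.0], [-0.0, 0.0, -1.0]]
force: [-0.7, -0.6, -1.1]
gripper_width: 0.0348
```

step_arm:
  increments:
    - [[-0.2,0,0,-1,0],[-0.2,0,0,-1.5,0],[-0.2,0,0,-2,0],[-0.2,0,0,-2.5,0],[-0.2,0,0,-3,0],[-0.2,0,0,-3.5,0],[-0.2,0,0,-3.5,0],[-0.2,0,0,-3.5,0]]

```text
clock: 32.55
tcp_pos: [0.4607, 0.162, 0.1523]
eef_rot: [[-0.992, 0.125, -0.0], [0.125, 0.992, -0.0], [0.0, -0.0, -1.0]]
force: [0.5, 0.7, -2.7]
gripper_width: 0.0344
```

step_arm:
  increments:
    - [[-0.2,0,0,-0.5,0],[-0.2,0,0,-1,0],[-0.2,0,0,-1.5,0],[-0.2,0,0,-2,0],[-0.2,0,0,-2,0],[-0.2,0,0,-2,0],[-0.2,0,0,-2,0],[-0.2,0,0,-2,0]]

```text
clock: 33.55
tcp_pos: [0.4606, 0.162, 0.1503]
eef_rot: [[-0.992, 0.125, -0.0], [0.125, 0.992, -0.0], [0.0, -0.0, -1.0]]
force: [0.5, 0.7, -2.8]
gripper_width: 0.0346
```

```bash
python3 - <<'E'
from h import *
F=[]
for i in range(3):
    a=bot.get_image("side"); s=bot.sense();F.append(s['force'].round(1).tolist())
print(s['clock'],s['tcp_pos'],F)
cv2.imwrite("pics/c20.png",cv2.resize(a[235:305,280:330,::-1],None,fx=8,fy=8,interpolation=cv2.INTER_CUBIC))
E
```

```text
33.7 [0.46064941 0.16197661 0.15031323] [[-0.1, -1.0, -3.4], [0.2, -0.3, -2.9], [-0.8, -0.3, -2.3]]
```

View pics/c20.png

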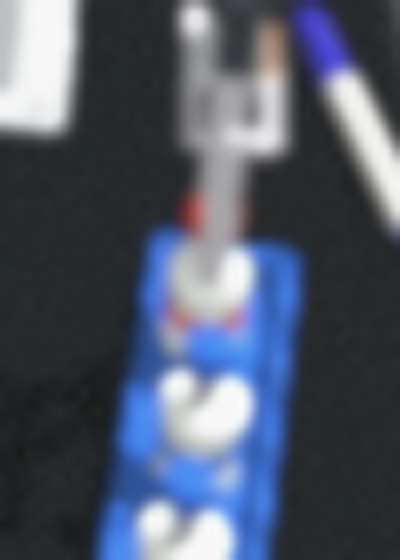

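step_arm:
  increments:
    - [[-0.2,0,0,-0.5,0],[-0.2,0,0,-1,0],[-0.2,0,0,-1.5,0],[-0.2,0,0,-2,0],[-0.2,0,0,-2,0],[-0.2,0,0,-2,0],[-0.2,0,0,-2,0],[-0.2,0,0,-2,0]]

```text
clock: 34.7
tcp_pos: [0.4608, 0.1621, 0.1485]
eef_rot: [[-0.992, 0.125, 0.0], [0.125, 0.992, 0.0], [-0.0, 0.0, -1.0]]
force: [-0.0, 2.0, 6.5]
gripper_width: 0.0345
```

step_arm:
  increments:
    - [[0,0,0,0,0],[0.1,0,0,0,0],[0.15,0,0,0,0],[0.2,0,0,0,0],[0.2,0,0,0,0],[0.2,0,0,0,0],[0.2,0,0,0,0],[0.2,0,0,0,0]]
  force: 40

```text
clock: 35.7
tcp_pos: [0.4606, 0.162, 0.1483]
eef_rot: [[-0.992, 0.125, -0.0], [0.125, 0.992, -0.0], [0.0, -0.0, -1.0]]
force: [-1.2, 0.2, -1.1]
gripper_width: 0.0512
```

```bash
python3 - <<'E'
from h import *
F=[]
for i in range(3):
    a=bot.get_image("side"); s=bot.sense();F.append(s['force'].round(1).tolist())
print(s['clock'],s['tcp_pos'],F,s['gripper_width'])
cv2.imwrite("pics/c21.png",cv2.resize(a[235:305,280:330,::-1],None,fx=8,fy=8,interpolation=cv2.INTER_CUBIC))
E
```

```text
35.85 [0.4606611  0.16195899 0.14828437] [[0.2, -0.5, -1.4], [-0.3, -0.3, -1.5], [-0.1, -0.0, -0.7]] 0.05141910196445218
```

View pics/c21.png

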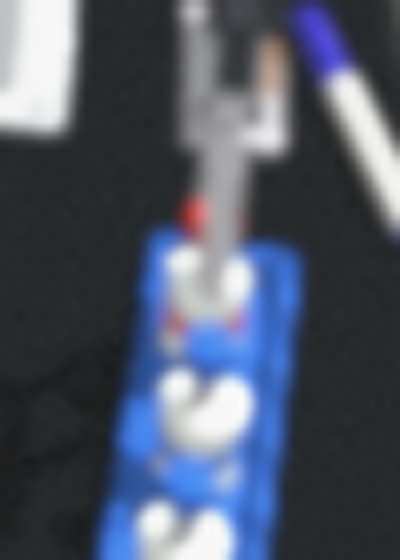

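step_arm:
  increments:
    - [[0.2,0,0,1,0],[0.2,0,0,3,0],[0.2,0,0,5,0],[0.2,0,0,7,0],[0.2,0,0,9,0],[0.2,0,0,11,0],[0.2,0,0,13,0],[0.2,0,0,14,0]]

```text
clock: 36.85
tcp_pos: [0.4607, 0.162, 0.1625]
eef_rot: [[-0.992, 0.125, 0.0], [0.125, 0.992, 0.0], [-0.0, 0.0, -1.0]]
force: [-0.7, -0.2, -1.2]
gripper_width: 0.0515
```

```bash
python3 - <<'E'
from h import *
F=[]
for i in range(4):
    a=bot.get_image("side"); s=bot.sense();F.append(s['force'].round(1).tolist())
print(s['clock'],s['tcp_pos'],F,s['gripper_width'])
cv2.imwrite("pics/c22.png",cv2.resize(a[235:305,280:330,::-1],None,fx=8,fy=8,interpolation=cv2.INTER_CUBIC))
E
```

```text
37.05 [0.4606403  0.16200269 0.1622927 ] [[-0.3, -0.5, -0.7], [0.1, 0.9, -1.5], [-0.6, -0.0, -0.6], [-0.1, -0.4, -1.3]] 0.05146064475182578
```

View pics/c22.png

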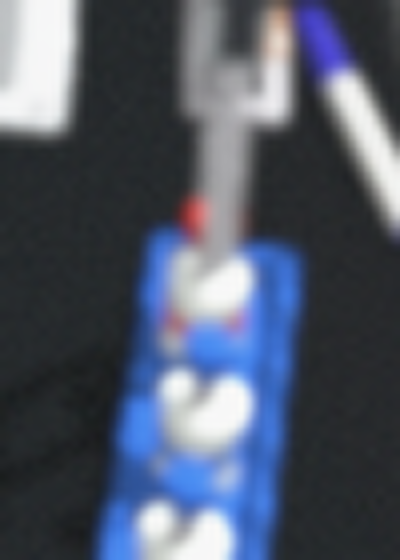

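step_arm:
  increments:
    - [[0.2,0,0,3,0],[0.2,0,0,7,0],[0.2,0,0,12,0],[0.2,0,0,20,0],[0.2,0,0,40,0],[0.2,0,0,65,0],[0.2,0,0,90,0],[0.2,0,0,105,0]]

```text
clock: 38.05
tcp_pos: [0.461, 0.1621, 0.2688]
eef_rot: [[-0.992, 0.125, 0.002], [0.125, 0.992, 0.0], [-0.001, 0.001, -1.0]]
force: [-0.3, -0.6, -0.8]
gripper_width: 0.0509
```

step_arm:
  increments:
    - [[0.2,5,-10,0,0],[0.2,15,-32,0,0],[0.2,26,-60,0,0],[0.2,39,-88,0,0],[0.2,51,-116,0,0],[0.2,63,-143,0,0],[0.2,72,-163,0,0],[0.2,74.5,-171,0,0]]

```text
clock: 39.05
tcp_pos: [0.5353, -0.0102, 0.2666]
eef_rot: [[-0.992, 0.126, -0.001], [0.126, 0.992, 0.0], [0.001, -0.0, -1.0]]
force: [0.1, 0.7, -0.8]
gripper_width: 0.051
```

```bash
python3 - <<'E'
from h import *
a=bot.get_image("side");b=bot.get_image("top"); s=bot.sense()
print(s['clock'],s['tcp_pos'],s['force'].round(1),s['gripper_width'])
cv2.imwrite("pics/c23.png",cv2.resize(a[150:310,245:335,::-1],None,fx=3.7,fy=3.7,interpolation=cv2.INTER_CUBIC))
cv2.imwrite("pics/c23t.png",cv2.resize(b[190:260,110:250,::-1],None,fx=5,fy=5,interpolation=cv2.INTER_CUBIC))
np.save("t23.npy",b)
E
```

```text
39.15 [ 0.53502767 -0.00952031  0.26687221] [-0.5  0.8 -1.2] 0.051180423501405954
```

View pics/c23.png

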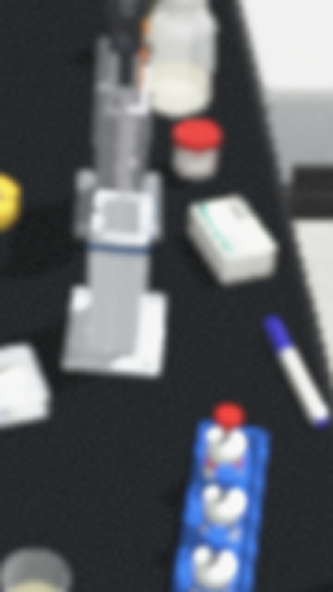

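View pics/c23t.png

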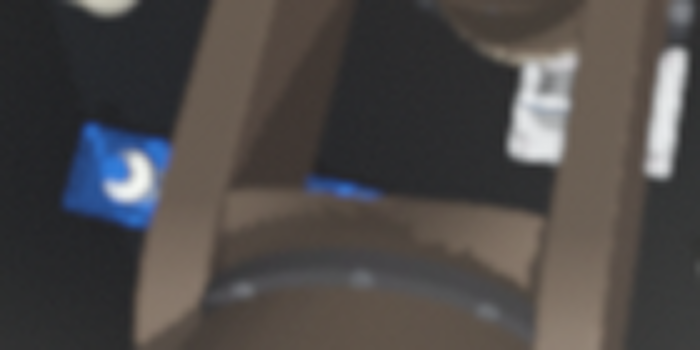

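step_arm:
  increments:
    - [[0.2,0,0,0,0],[0.2,0,0,-8,0],[0.2,0,0,-18,0],[0.2,0,0,-28,0],[0.2,0,0,-36,0],[0.2,0,0,-42,0],[0.2,0,0,-47,0],[0.2,0,0,-50,0]]

```text
clock: 40.15
tcp_pos: [0.5352, -0.0091, 0.2171]
eef_rot: [[-0.992, 0.125, -0.0], [0.125, 0.992, -0.0], [0.0, -0.0, -1.0]]
force: [0.2, 0.3, -1.5]
gripper_width: 0.0514
```

step_arm:
  increments:
    - [[0.2,0,0,-8,0],[0.2,0,0,-18,0],[0.2,0,0,-28,0],[0.2,0,0,-38,0],[0.2,0,0,-46,0],[0.2,0,0,-54,0],[0.2,0,0,-59,0],[0.2,0,0,-62,0]]

```text
clock: 41.15
tcp_pos: [0.5352, -0.009, 0.155]
eef_rot: [[-0.992, 0.125, -0.0], [0.125, 0.992, 0.0], [0.0, -0.0, -1.0]]
force: [-0.4, -0.1, -0.3]
gripper_width: 0.0514
```

```bash
python3 - <<'E'
from h import *
a=bot.get_image("side"); s=bot.sense()
print(s['clock'],s['tcp_pos'],s['force'].round(1),s['gripper_width'])
cv2.imwrite("pics/c24.png",cv2.resize(a[165:225,250:310,::-1],None,fx=10,fy=10,interpolation=cv2.INTER_CUBIC))
E
```

```text
41.2 [ 0.5350346  -0.00900202  0.15483662] [-0.5 -0.4 -1.8] 0.051549281032557265
```

View pics/c24.png

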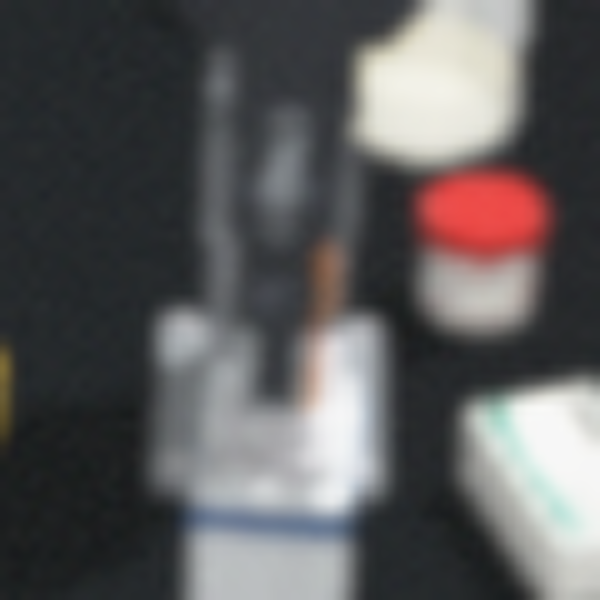

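step_arm:
  increments:
    - [[0.2,0,0,-2,0],[0.2,0,0,-4,0],[0.2,0,0,-5,0],[0.2,0,0,-6,0],[0.2,0,0,-7,0],[0.2,0,0,-7,0],[0.2,0,0,-7,0],[0.2,0,0,-7,0]]

```text
clock: 42.2
tcp_pos: [0.5352, -0.009, 0.1484]
eef_rot: [[-0.992, 0.125, 0.0], [0.125, 0.992, -0.0], [-0.0, -0.0, -1.0]]
force: [-1.6, -0.6, 2.9]
gripper_width: 0.0513
```

step_arm:
  increments:
    - [[0.25,0,0,0,0],[0.3,0,0,0,0],[0.4,0,0,0,0],[0.6,0,0,0,0],[0.8,0,0,0,0],[1,0,0,0,0],[1,0,0,0,0],[1,0,0,0,0]]

```text
clock: 43.2
tcp_pos: [0.5352, -0.009, 0.1483]
eef_rot: [[-0.992, 0.125, 0.0], [0.125, 0.992, -0.0], [-0.0, -0.0, -1.0]]
force: [0.0, 0.6, -0.1]
gripper_width: 0.0852
```

step_arm:
  increments:
    - [[1,0,0,5,0],[1,0,0,15,0],[1,0,0,30,0],[1,0,0,50,0],[1,0,0,80,0],[1,0,0,110,0],[1,0,0,140,0],[1,0,0,150,0]]

```text
clock: 44.2
tcp_pos: [0.5359, -0.0091, 0.301]
eef_rot: [[-0.992, 0.125, 0.004], [0.125, 0.992, -0.0], [-0.004, 0.0, -1.0]]
force: [-0.6, -0.5, -0.7]
gripper_width: 0.0855
```

step_arm:
  increments:
    - [[1,0,-30,0,0],[1,0,-70,0,0],[1,0,-120,0,0],[1,0,-170,0,0],[1,0,-220,0,0],[1,0,-260,0,0],[1,0,-290,0,0],[1,0,-300,0,0]]

```text
clock: 45.2
tcp_pos: [0.5347, -0.3104, 0.2978]
eef_rot: [[-0.992, 0.126, -0.001], [0.126, 0.992, 0.0], [0.001, 0.0, -1.0]]
force: [1.3, 0.1, 0.3]
gripper_width: 0.0853
```

```bash
python3 - <<'E'
from h import *
a=bot.get_image("side");b=bot.get_image("top"); s=bot.sense()
print(s['clock'],s['tcp_pos'],s['force'].round(1),s['gripper_width'],s['joint_vel'].round(1))
a=np.ascontiguousarray(a[:,:,::-1]);b=np.ascontiguousarray(b[:,:,::-1])
cv2.imwrite("pics/c25.png",cv2.resize(a[150:310,245:335],None,fx=3.7,fy=3.7,interpolation=cv2.INTER_CUBIC))
cv2.imwrite("pics/c25t.png",cv2.resize(b[185:260,115:265],None,fx=5.2,fy=5.2,interpolation=cv2.INTER_CUBIC))
for x in blobs(b,(5,110,100),(16,255,255),2):
    if 200<x[1][0]<260 and 190<x[1][1]<230: print("lever",x[0],x[1],onz("top",*x[1],.182))
for x in blobs(b,(0,120,80),(4,255,255),2):
    if 150<x[1][0]<200: print("red",x[0],x[1],onz("top",*x[1],.068))
for x in blobs(a,(5,110,100),(16,255,255)):
    if 255<x[1][0]<300 and 180<x[1][1]<220: print("side lever",x[0],x[1],x[2])
for x in blobs(a,(0,120,80),(4,255,255)):
    if 295<x[1][0]<320 and 240<x[1][1]<290: print("side red",x[0],x[1],onz("side",*x[1],.062))
E
```

```text
45.3 [ 0.53486063 -0.30936244  0.297918  ] [-0.2 -0.2  0.1] 0.08552350105878352 [ 1.4 -0.7  1.   0.4  0.1  0.8]
lever 16 [217.25 200.62] [0.53705184 0.01254751 0.182     ]
lever 14 [234.43 203.5 ] [ 0.52935837 -0.03591955  0.182     ]
red 9 [171.89 231.67] [0.45940054 0.1580788  0.068     ]
side lever 103 [278.29 198.09] [274 189   9  18]
side red 37 [306.62 261.41] [0.45848494 0.15697043 0.062     ]
```

View pics/c25.png

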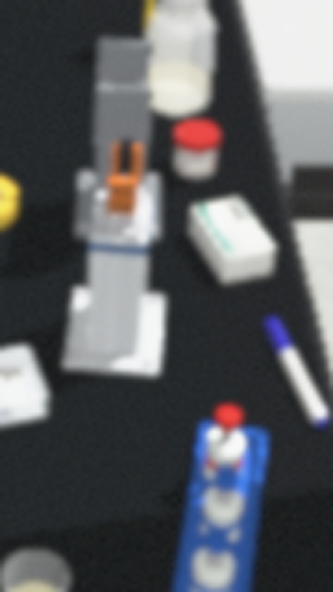

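View pics/c25t.png

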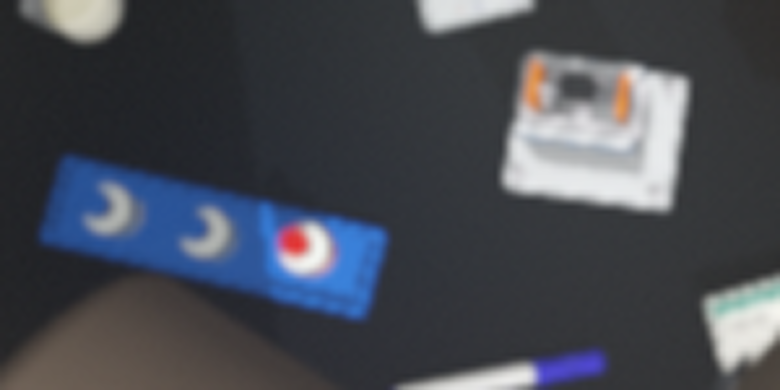

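```bash
python3 -c "
from bench import bot
print(bot.sign_off())"
```

```text
the job is handed in; nothing more can be done
None
```

The job is done and handed in at about 45 s of the 64 s allowed. The red-knobbed cartridge stands on the green disc, and the tongs hang released in the empty well.

**What I did:** I carried the tongs by the handle to the well, hung them and let go. I then gripped the levers, drew the cartridge out, stood it on the disc, opened the tongs and lifted them off. Finally I hung them back in the well, let go and moved the arm clear.

**Last checks:**
- **Cartridge:** it stands upright. Both cameras put it about 5 mm from the disc centre, with 14 mm allowed.
- **Tongs:** the lever midpoint is about 3 mm from the mouth centre, with 8 mm allowed. In the side view they sit at the height expected for seated tongs.
- **Blue-knobbed cartridges:** they appear in the same places as at the start.
- **Gripper:** it is open and away from everything, and the force reading is near zero.

**What went wrong or disagreed:**
- **First squeeze:** the gripper read about 31 mm instead of the expected 38 mm. I opened it without lifting, so I can't say whether it had gripped the neck.
- **Test squeeze in the air:** this also read 31 mm, and on the way back down the tongs met resistance at about the height of the knob top. I let them settle fully open before trying again.
- **Second squeeze:** this read 34 to 35 mm. I confirmed the hold by weight (about 2.3 N, tongs plus cartridge) and in the picture once it was out of the well.
- **Side camera:** its view of the empty disc was about 1 pixel (3 mm) off the top camera's, within what I could resolve.

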